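Put the washed sprinkle dispenser back together

ROBOT

A 7-joint arm with a two-finger parallel gripper is mounted at the origin on the work surface. World frame = base frame: x ahead of the robot, y to its left, z up, the work surface at z = 0. Lengths are in m, angles in degrees, forces in N, time in s.
With the tool pointing down it reaches from about 0.425 to 0.875 m from the base axis. Payload 8.4 kg.
Tool frame: the origin (TCP) lies midway between the tips of the shut fingers; the grasp point (between the pads) lies 19 mm behind it (grip_depth is the distance from the TCP to the grasp point, in m); z points along the fingers, x is the direction in which the jaws open and shut, and the axes are right-handed (so a half turn about z gives the same grasp; the last joint's range is limited). The gripper opens to 87 mm and grips with 3 to 60 N. Pads are 19 mm wide; open, the fingers measure 117 mm over their backs; the gripper's body (75 mm by 190 mm) begins 51 mm behind the grasp point.
Start: joints at [68.457, 19.091, 2.286, 83.961, -0.768, 76.965, -3.352], TCP at [0.178, -0.625, 0.223] pointing down, gripper open.
Joint ranges: [-147.57, 147.57], [-21.85, 119.76], [-74.77, 79.35], [14.55, 137.4], [-85.83, 265.84], [4.83, 119.75], [-152.11, 152.11]. Speed limits (degrees/s): [127.2, 127.2, 159.86, 159.86, 180, 180, 180].

INTERFACE

Orientations are given as [roll, pitch, yaw] about the fixed x, y, z axes, in that order (R = Rz(yaw) Ry(pitch) Rx(roll)).
In Python, from plant import sense, snapshot, camera_model, hand_in, grip_depth gives the robot as it stands.
- The arm moves only by the tool apply_moves, never from a script. Its argument "targets" is one flat list of numbers, 5 for each row, row after row: the shift along the tool's x, y, z in m, then the turn about the tool's z in rad, then the opening, from 0 (shut) to 1 (fully open). In form: [dx, dy, dz, turn, claw, dx, dy, dz, turn, claw, ...]. A call has 1 to 20 rows; each row shifts and turns the pose as measured when the row begins, along the tool's axes as they then stand; what a row does not reach is not made up. A row lasts 1/10 s, in which the tool goes at most 50 mm and 8.59 degrees, less where a joint would pass 70% of its speed; a pose out of reach is approached as far as the arm can. A call with a gripper value outside its range is refused whole. The fingers move at their own pace and stop on an object; "grip_force" is the grip in N (left out, the last holds). Time passes only in rows, so rows that do not move let the fingers close. It gives the time, the measured TCP pose, the force and the opening at its end, in the units of the state.
- sense(): the state, without advancing time (a new reading comes with each control period).
- snapshot(name): name is "scene" or "side" or "wrist"; returns the picture (400x640x3 uint8, red, green, blue); there is no depth.
- camera_model(name): a dict with "intrinsics" (3x3 intrinsics, pixels), "pose" (4x4, takes a point from camera to world coordinates); the wrist camera has in their place "mount" (4x4, takes a point from camera to tool coordinates, whose origin is the TCP and whose axes are the tool frame's). Camera axes: x right, y up, looking along -z (the intrinsics and any distortion apply to the point x, -y, -z); pixel columns grow to the right and rows downward; lengths in m; the calibration is good to about 2 mm. A picture is of the moment at which its call begins: read the wrist's pose just before it. camera_model takes no time and is no camera call.
- hand_in(): hands the job in, once; it reports no verdict.
The state is a dict: "time_s": time; "joints": joint angles; "joint_velocities": joint speeds; "tau": joint torques, N m; "tool_pos": TCP position; "orientation": TCP orientation; "force": force on the tool from outside, world axes, zero at the start; "ft_torque": the same for the moment, N m; "opening": finger opening in m.
Only numpy, scipy, OpenCV 4.12 (cv2) and the standard library are available. Lean on these libraries where they do the work, as an engineer would, in place of code of your own. Each camera call takes 0.05 s, during which the arm holds its last target.

TASK

The steel sprinkle dispenser has been washed and its parts are standing about on the counter. Put it back together on its stand, one part at a time from the bottom up: the funnel into the socket of the gate block, the lump screen down onto the ledge inside the funnel, the hopper onto the funnel's rim, and last the lid onto the hopper, each upright and fully home. Leave the bowl, the soda bottle and the scoop where they are.

Things in the scene. Friction and masses are not known exactly. Their poses are not given: they have to be found in the camera images.
- stand: Fixed steel stand. Origin on the counter under the axis of its gate block's round socket; z up, x to the column. Gate block: ring 74 mm outside, flat top 115 mm above the counter (nothing is higher), socket bore 53 mm, open upwards. Dark foot 128 mm across, centred at x 12 mm; 22 mm column at x 52 mm; nozzle below and a spring toggle at -x (to 65 mm from the axis) need not be touched.
- funnel: Loose steel funnel, upright, 54 mm high; origin at the underside's centre, z up. Spigot 38 mm across at the bottom to 47 at 20 mm height; there a flat shoulder, then a 60 mm cylinder up to the rim (grip it there). Bore 54 mm from the rim down to a flat ledge at 36 mm height, then a narrowing throat. Home: shoulder on the gate block's top, origin on the socket axis 95 mm above the counter.
- screen: Loose steel lump screen: wire-grid disc 48 mm across (43 at the chamfered underside), 6 mm thick, with a central 8 mm stem and a 14 mm round knob from 22 to 40 mm height. Origin at the underside's centre, z up. Home: flat on the funnel's ledge, origin 131 mm above the counter, the knob standing 22 mm above the funnel's rim.
- hopper: Loose steel hopper: upright tube open at both ends, 100 mm high, 64 mm outside, 3 mm wall. Origin at the underside's centre, z up. Its lowest 10 mm is a neck 47 mm across (38 mm bore), then a flat shoulder. Home: neck in the funnel's mouth around the screen's knob, shoulder on the funnel's rim, origin 139 mm above the counter.
- lid: Loose steel lid: plate 68 mm across from 10 to 16 mm height (dome to 18), below it a plug 44 mm across at the bottom to 52 mm, on top a black round knob 18 mm across from 24 to 44 mm height. Origin at the plug underside's centre, z up. Home: plug in the hopper's mouth, plate on its rim, origin 229 mm above the counter.
- bowl: Bystander, loose: thick beige crockery bowl, 140 mm across, 62 mm high, origin at the centre of its underside.
- bottle: Bystander, loose: green glass soda bottle, 62 mm across, 220 mm high, origin at the centre of its underside.
- scoop: Bystander, loose: aluminium ice cream scoop lying down, 190 mm long, 26 mm high. Origin under the centre of its 54 mm round head; the handle points along its -x.
- rack: Bystander, fixed: tin cone rack, 200 mm along its x, 120 mm along its y, cones in it up to 139 mm high. Origin on the counter under its centre.
Mind the look-alikes: they are no part of the job. Leave any yellow look-alike of the stand alone.

How it is judged:
By the outcome, as a careful person would: the job done as asked, in the order asked, and still so for the second after the job is handed in, with the robot touching nothing.
It also fails if it takes over 106 s, if anything falls off the work surface, if the arm or the gripper's body presses on something with over 40 N, if the wrist force passes 120 N, or if a joint passes its speed limit or range.

## Working session

There is one attempt and no reset: what is moved stays moved. The work goes in short steps, Python scripts to look and compute and a tool call to move; the robot and the scene stay as the last step left them, time stands still between calls to the robot, and variables do not carry over. Pictures are saved under pics/ and viewed, and the job is handed in when it is done.

Besides the shell and the picture viewer there is one more tool, called after "Emit:" as name(argument=value, ...) on one line, values as JSON. apply_moves: Moves the arm, as the interface text tells. Its arguments: {"type":"object","properties":{"targets":{"type":"array"},"grip_force":{"type":"number"}},"required":["targets"]}

```bash
ls; mkdir -p pics; python3 - <<'E'
from plant import sense, snapshot, camera_model, hand_in, grip_depth
import cv2
print(sense(),grip_depth)
for n in ["scene","side","wrist"]:
    im=snapshot(n); cv2.imwrite(f"pics/{n}0.png",im[:,:,::-1]); print(camera_model(n))
E
```

```text
pics
{'time_s': 0.0, 'joints': array([68.4570102 , 19.1325039 ,  2.28515369, 84.01415364, -0.7688032 ,
       76.96260539, -3.35145846]), 'joint_velocities': array([ 0.10444469, -0.01864103, -0.05190897,  0.17464132,  0.10311621,
       -0.04260944,  0.02352133]), 'tau': array([-2.01979447e-04, -6.56349277e+01,  1.33519940e+00, -4.03805459e+01,
       -5.98503649e-02,  4.49213083e-02,  1.40720831e-04]), 'tool_pos': array([ 0.1774692 , -0.62480639,  0.22162454]), 'orientation': array([ 1.79994412e+02,  9.38452008e-02, -7.41421958e+01]), 'force': array([-0.30429516,  0.2659788 , -0.35226807]), 'ft_torque': array([ 0.00823963, -0.00022157, -0.02634215]), 'opening': 0.0872387558675212} 0.0187
{'intrinsics': array([[431.6750903 ,   0.        , 323.55417757],
       [  0.        , 431.6750903 , 199.55896613],
       [  0.        ,   0.        ,   1.        ]]), 'pose': array([[-0.24580209, -0.80751516,  0.53619082,  1.19761598],
       [ 0.96916669, -0.19489995,  0.15076449,  0.2502314 ],
       [-0.01724105,  0.55671651,  0.83052361,  1.03317215],
       [ 0.        ,  0.        ,  0.    
[... 266 characters left out ...]
  [-0.04183413,  0.70200362, -0.71094361, -0.84074526],
       [-0.01472392,  0.7110561 ,  0.7029811 ,  0.93659609],
       [ 0.        ,  0.        ,  0.        ,  1.        ]])}
{'intrinsics': array([[287.51105175,   0.        , 320.5718974 ],
       [  0.        , 287.51105175, 202.33864482],
       [  0.        ,   0.        ,   1.        ]]), 'mount': array([[ 9.99999289e-01,  2.32290995e-04, -1.16963271e-03,
         1.67343699e-03],
       [-8.34120784e-05, -9.64815283e-01, -2.62928626e-01,
        -7.03946867e-02],
       [-1.18955547e-03,  2.62928537e-01, -9.64814578e-01,
        -1.62453950e-01],
       [ 0.00000000e+00,  0.00000000e+00,  0.00000000e+00,
         1.00000000e+00]])}
```

View pics/scene0.png

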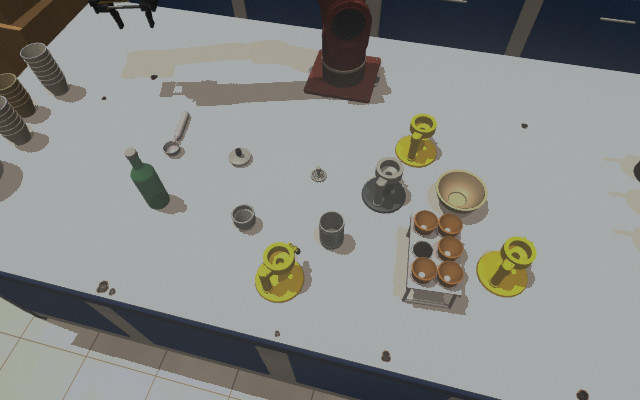

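View pics/side0.png

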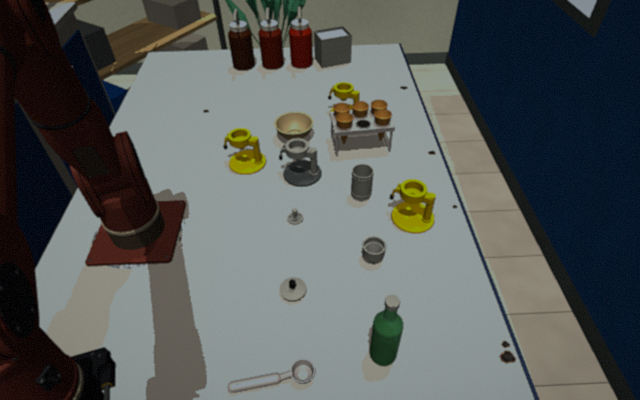

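View pics/wrist0.png

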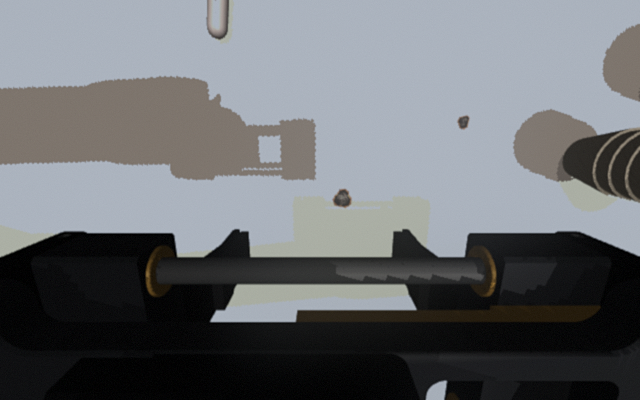

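Scene picture: funnel at (243,217), screen (319,175), hopper (331,231), lid (240,157) and the steel stand (384,180). The look-alikes are yellow stands at (279,270), (417,140) and (505,265). I'll check close crops next.

```bash
python3 - <<'E'
import cv2,numpy as np
a=cv2.imread('pics/scene0.png');b=cv2.imread('pics/side0.png')
cv2.imwrite('pics/c1.png',cv2.resize(a[100:300,210:490],(784,560),interpolation=cv2.INTER_CUBIC))
cv2.imwrite('pics/c2.png',cv2.resize(b[120:320,215:445],(690,600),interpolation=cv2.INTER_CUBIC))
E
```

```text
(no output)
```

View pics/c1.png

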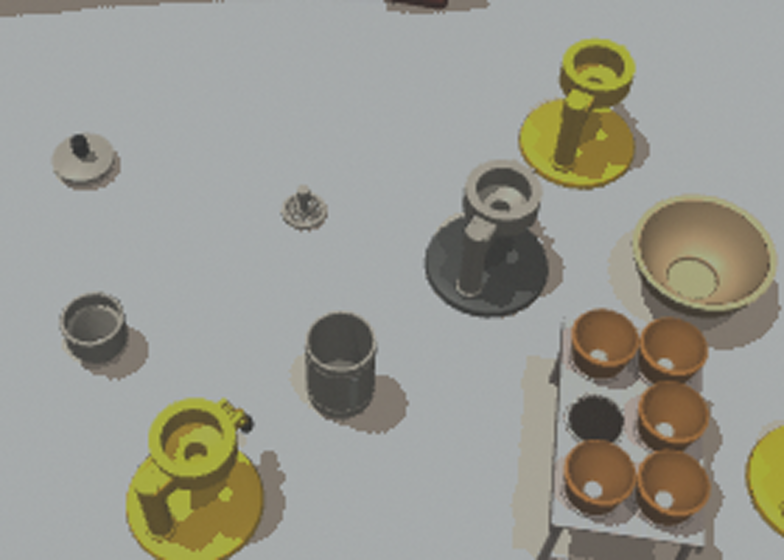

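View pics/c2.png

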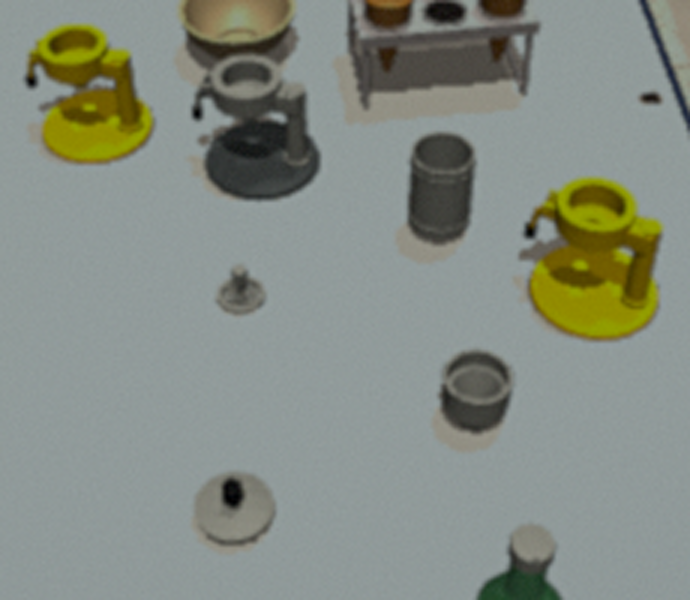

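```bash
cat > h.py <<'E'
import numpy as np,cv2
from scipy.spatial.transform import Rotation as Ro
from plant import sense,snapshot,camera_model
def ray(name,u,v,st=None):
    m=camera_model(name);K=m['intrinsics']
    d=np.array([(u-K[0,2])/K[0,0],-(v-K[1,2])/K[1,1],-1.0])
    if name=='wrist':
        T=np.eye(4);T[:3,:3]=Ro.from_euler('xyz',st['orientation'],degrees=True).as_matrix();T[:3,3]=st['tool_pos'];P=T@m['mount']
    else:P=m['pose']
    return P[:3,3],P[:3,:3]@d
def onz(name,u,v,z,st=None):
    o,d=ray(name,u,v,st);return o+d*(z-o[2])/d[2]
def proj(name,p,st=None):
    m=camera_model(name);K=m['intrinsics']
    if name=='wrist':
        T=np.eye(4);T[:3,:3]=Ro.from_euler('xyz',st['orientation'],degrees=True).as_matrix();T[:3,3]=st['tool_pos'];P=T@m['mount']
    else:P=m['pose']
    q=P[:3,:3].T@(np.array(p)-P[:3,3]);return K[0,0]*q[0]/-q[2]+K[0,2],K[1,1]*-q[1]/-q[2]+K[1,2]
def togo(target_xy,st):  # delta in tool frame
    R=Ro.from_euler('xyz',st['orientation'],degrees=True).as_matrix()
    d=np.r_[target_xy,st['tool_pos'][2]]-st['tool_pos'] if len(target_xy)==2 else np.array(target_xy)-st['tool_pos']
    return R.T@d
E
python3 - <<'E'
from h import *
P={'stand':((504,192),(246,82),.115),'funnel':((94,321),(477,375),.054),'hopper':((341,343),(443,157),.1),'screen':((305,211),(241,296),.006),'lid':((83,159),(234,508),.010)}
np.set_printoptions(precision=4,suppress=True)
for k,(a,b,z) in P.items():
    print(k,onz('scene',210+a[0]/2.8,100+a[1]/2.8,z)[:2],onz('side',215+b[0]/3,120+b[1]/3,z)[:2])
# toggle & column stuff
print('col',onz('scene',210+470/2.8,100+292/2.8,0), onz('side',215+298/3,120+160/3,0))
for n,u,v in [('bottle',155,202),('lookalike',279,280),('bowl',461,190),('rackc',435,250)]: print(n,onz('scene',u,v,0)[:2])
E
```

```text
stand [0.4661 0.2322] [0.4627 0.2171]
funnel [ 0.6629 -0.1239] [ 0.6594 -0.1294]
hopper [0.6576 0.118 ] [0.6536 0.1064]
screen [0.4536 0.029 ] [0.4513 0.0199]
lid [ 0.4443 -0.2249] [ 0.4455 -0.2253]
col [0.51   0.2173 0.    ] [0.5134 0.2239 0.    ]
bottle [ 0.6533 -0.4096]
lookalike [0.7984 0.0126]
bowl [0.4045 0.4428]
rackc [0.6176 0.3905]
```

Lid, funnel, screen, hopper and steel stand are all identified, and each part has only one candidate. First move: turn the tool to yaw 0, then go above the funnel.

Emit:
apply_moves(targets=[0, 0, -0.01, -0.145, 1, 0, 0, -0.01, -0.145, 1, 0, 0, -0.01, -0.145, 1, 0, 0, -0.01, -0.145, 1, 0, 0, 0, -0.145, 1, 0, 0, 0, -0.145, 1, 0, 0, 0, -0.145, 1, 0, 0, 0, -0.145, 1, 0, 0, 0, -0.134, 1], grip_force=20)

```text
time_s: 1.05
tool_pos: [0.1771, -0.6233, 0.2598]
orientation: [-179.6, 0.1, 2.5]
force: [0.3, -0.2, 1.3]
opening: 0.0873
```

Emit:
apply_moves(targets=[0.035, -0.035, 0, 0.011, 1, 0.035, -0.035, 0, 0.011, 1, 0.035, -0.035, 0, 0.011, 1, 0.035, -0.035, 0, 0.011, 1, 0.035, -0.035, 0, 0, 1, 0.035, -0.035, 0, 0, 1, 0.035, -0.035, 0, 0, 1, 0.035, -0.035, 0, 0, 1, 0.035, -0.035, 0, 0, 1, 0.035, -0.035, 0, 0, 1, 0.035, -0.035, 0, 0, 1, 0.035, -0.035, 0, 0, 1, 0.035, -0.035, 0.02, 0, 1, 0.028, -0.035, 0.03, 0, 1, 0, 0, 0.02, 0, 1, 0, 0, 0, 0, 1])

```text
time_s: 2.65
tool_pos: [0.6546, -0.123, 0.1883]
orientation: [-179.3, 0.4, -0.1]
force: [-0.7, -1.5, 0.5]
opening: 0.0869
```

```bash
python3 - <<'E'
from h import *
s=sense();im=snapshot('wrist');print(s['tool_pos'],s['orientation'],s['joints'],s['time_s'])
cv2.imwrite('pics/w1.png',im[:,:,::-1])
E
```

```text
[ 0.65463884 -0.12301421  0.18832742] [-1.79334098e+02  4.17253265e-01 -1.36759378e-01] [ 28.78074661  25.30128201 -29.631024    82.14910957  11.88867983
  76.24521956  -1.52882819] 2.65
```

View pics/w1.png

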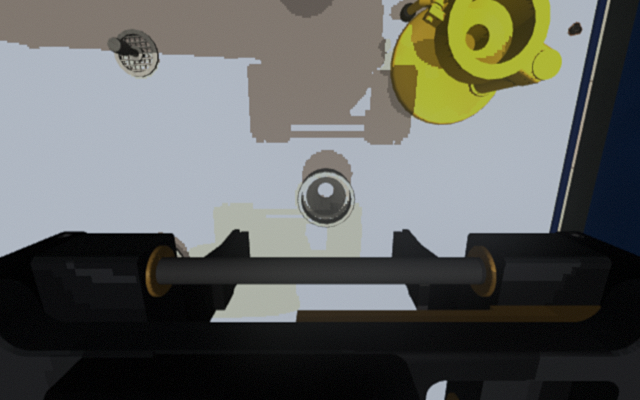

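```bash
python3 - <<'E'
import cv2
a=cv2.imread('pics/w1.png')
cv2.imwrite('pics/w1c.png',cv2.resize(a[140:240,270:390],(720,600),interpolation=cv2.INTER_NEAREST))
E
```

```text
(no output)
```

View pics/w1c.png

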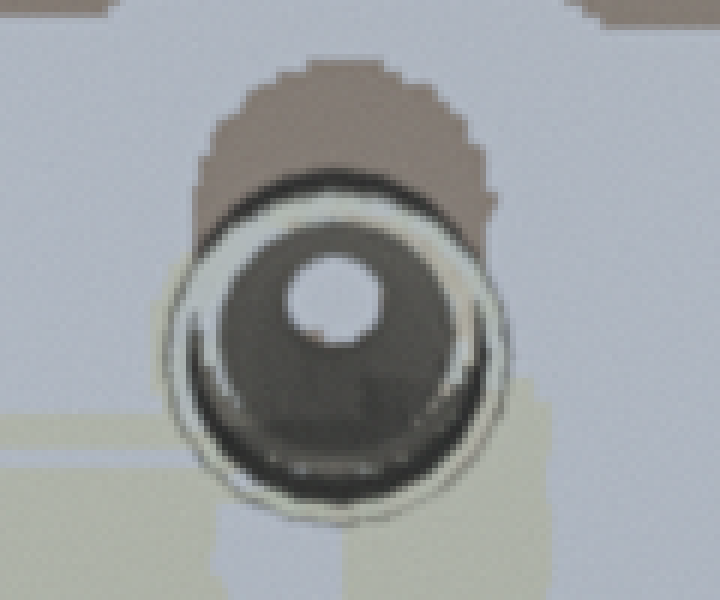

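```bash
python3 - <<'E'
from h import *
s=sense();p=onz('wrist',326.3,199.1,.054,s);print(p, togo(p[:2],s), s['orientation'])
E
```

```text
[ 0.65977691 -0.12885553  0.054     ] [ 0.00461089  0.00656894 -0.00010537] [-1.79296661e+02  3.07294509e-01 -1.09320571e-01]
```

Emit:
apply_moves(targets=[0.005, 0.006, 0.02, 0, 1, 0, 0, 0.03, 0, 1, 0, 0, 0.03, 0, 1, 0, 0, 0, 0, 1])

```text
time_s: 3.1
tool_pos: [0.6614, -0.1326, 0.1147]
orientation: [-179.5, -0.1, -0.4]
force: [-0.0, -0.2, -0.3]
opening: 0.0871
```

```bash
python3 - <<'E'
from h import *
s=sense();im=snapshot('wrist');print(s['tool_pos'],s['orientation'])
print(proj('wrist',(.6598,-.1289,.054),s), togo((.6598,-.1289,.025),s))
a=im[:,:,::-1]
cv2.imwrite('pics/w2c.png',cv2.resize(a[130:280,240:400],(640,600),interpolation=cv2.INTER_NEAREST))
E
```

```text
[ 0.66144086 -0.1325619   0.1147099 ] [-1.79505520e+02 -1.06382648e-01 -4.36593215e-01]
(np.float64(319.2822497133774), np.float64(208.9405981012218)) [-0.00183528 -0.00287497  0.0897348 ]
```

View pics/w2c.png

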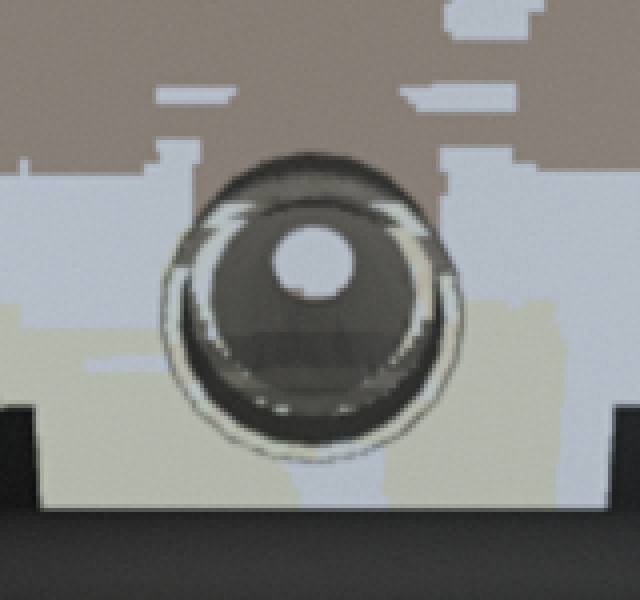

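Emit:
apply_moves(targets=[-0.002, -0.003, 0.03, 0, 1, 0, 0, 0.03, 0, 1, 0, 0, 0.02, 0, 1, 0, 0, 0.009, 0, 1, 0, 0, 0, 0, 1])

```text
time_s: 3.65
tool_pos: [0.669, -0.1343, 0.0415]
orientation: [-179.8, -1.3, -0.8]
force: [-0.8, -0.5, 0.1]
opening: 0.0871
```

```bash
python3 - <<'E'
from h import *
s=sense();print(s['tool_pos'],s['orientation'])
print(togo((.6594,-.1288,.025),s))
E
```

```text
[ 0.66897786 -0.13430266  0.04154012] [-179.83695961   -1.31000966   -0.79807217]
[-0.01002919 -0.00532227  0.01633031]
```

Emit:
apply_moves(targets=[-0.006, -0.003, 0, 0.007, 1, -0.004, -0.002, 0, 0, 1, 0, 0, 0, 0, 1, 0, 0, 0, 0, 1])

```text
time_s: 4.05
tool_pos: [0.6612, -0.1295, 0.0477]
orientation: [-179.9, -1.7, -1.3]
force: [-0.3, 0.5, 0.8]
opening: 0.0871
```

```bash
cat > t.py <<'E'
import sys
from h import *
np.set_printoptions(precision=4,suppress=True)
s=sense();print(s['time_s'],s['tool_pos'],s['orientation'],s['force'],s['opening'],'\njoints',s['joints'])
if len(sys.argv)>1: print('togo',togo([float(a) for a in sys.argv[1:4]],s))
E
python3 t.py .6594 -.1288 .025
```

```text
4.05 [ 0.6612 -0.1295  0.0477] [-179.9225   -1.7252   -1.2854] [-0.2698  0.4909  0.7715] 0.08710516473732186 
joints [ 28.1264  31.1748 -27.7087  91.2251  15.9762  59.8192  -5.1216]
togo [-0.0025 -0.0006  0.0227]
```

Emit:
apply_moves(targets=[0, 0, 0, 0, 1, 0, 0, 0, 0, 1, 0, 0, 0, 0, 1])

```text
time_s: 4.35
tool_pos: [0.6617, -0.1295, 0.0486]
orientation: [-179.9, -1.8, -1.3]
force: [-0.7, 0.3, -0.2]
opening: 0.087
```

```bash
python3 t.py .6594 -.1288 .025
```

```text
4.35 [ 0.6617 -0.1295  0.0486] [-179.9381   -1.7963   -1.282 ] [-0.7328  0.2829 -0.157 ] 0.0869605722607972 
joints [ 28.1254  31.1234 -27.7177  91.1815  15.9677  59.8377  -5.113 ]
togo [-0.003  -0.0007  0.0236]
```

Emit:
apply_moves(targets=[-0.002, -0.001, 0.01, 0.01, 1, -0.001, 0, 0.01, 0.01, 1, 0, 0, 0.005, 0, 1])

```text
time_s: 4.65
tool_pos: [0.6595, -0.1285, 0.0218]
orientation: [-179.9, -1.8, -2.5]
force: [0.0, -0.2, -0.0]
opening: 0.087
```

```bash
python3 t.py .6594 -.1288 .025
```

```text
4.65 [ 0.6595 -0.1285  0.0218] [-179.9027   -1.8206   -2.5435] [ 0.048  -0.2004 -0.0192] 0.08704314143563796 
joints [ 27.5967  32.4899 -26.991   92.5952  16.6851  57.0936  -6.9889]
togo [ 0.      0.0003 -0.0032]
```

Emit:
apply_moves(targets=[0, 0, -0.003, -0.03, 1, 0, 0, 0, 0, 0.5, 0, 0, 0, 0, 0.5, 0, 0, 0, 0, 0.5, 0, 0, 0, 0, 0.5, 0, 0, 0, 0, 0.5], grip_force=25)

```text
time_s: 5.25
tool_pos: [0.6588, -0.1283, 0.0237]
orientation: [-179.9, -1.7, -0.7]
force: [0.8, -0.2, -2.0]
opening: 0.0593
```

```bash
python3 t.py .6594 -.1288 .025
```

```text
5.25 [ 0.6588 -0.1283  0.0237] [-179.931    -1.7237   -0.654 ] [ 0.8113 -0.1701 -2.0258] 0.05932758242597024 
joints [ 27.9227  32.449  -27.4318  92.5136  16.8353  57.4286  -5.2019]
togo [ 0.0006  0.0005 -0.0013]
```

Emit:
apply_moves(targets=[0, 0, -0.015, 0, 0.5, 0, 0, -0.03, 0, 0.5, 0, 0, -0.03, 0, 0.5, 0, 0, -0.03, 0, 0.5, 0, 0, -0.03, 0, 0.5, 0, 0, -0.03, 0, 0.5, 0, 0, -0.03, 0, 0.5, -0.022, -0.029, 0, 0, 0.5, -0.022, -0.029, 0, 0, 0.5, -0.022, -0.029, 0, 0, 0.5, -0.022, -0.029, 0, 0, 0.5, -0.022, -0.029, 0, 0, 0.5, -0.022, -0.029, 0, 0, 0.5, -0.022, -0.029, 0, 0, 0.5, -0.022, -0.029, 0, 0, 0.5, -0.02, -0.026, 0, 0, 0.5, 0, 0, 0, 0, 0.5])

```text
time_s: 6.95
tool_pos: [0.4482, 0.1433, 0.2352]
orientation: [179.8, -2.2, -0.5]
force: [-0.2, -0.5, -2.1]
opening: 0.0591
```

```bash
python3 t.py .463 .137 .22; python3 - <<'E'
from h import *
im=snapshot('wrist');cv2.imwrite('pics/w3.png',im[:,:,::-1])
E
```

```text
6.95 [0.4482 0.1433 0.2352] [179.799   -2.1997  -0.4863] [-0.1737 -0.5356 -2.0591] 0.05911766171464182 
joints [ 20.4825  -2.4366 -42.5167 106.4957  -0.6454  73.3464 -22.3522]
togo [0.0142 0.0061 0.0158]
```

View pics/w3.png

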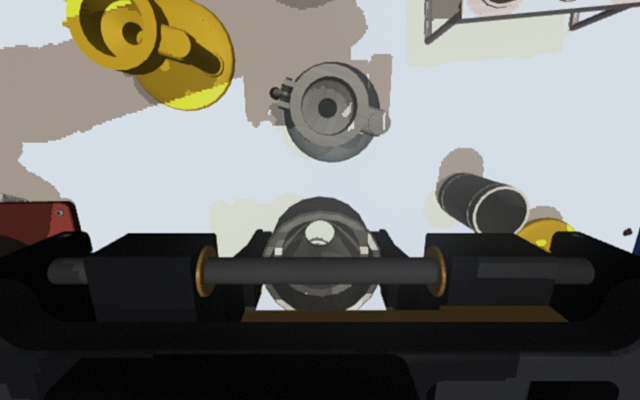

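```bash
python3 - <<'E'
import cv2
a=cv2.imread('pics/w3.png')
cv2.imwrite('pics/w3c.png',cv2.resize(a[50:170,265:400],(675,600),interpolation=cv2.INTER_NEAREST))
E
```

```text
(no output)
```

View pics/w3c.png

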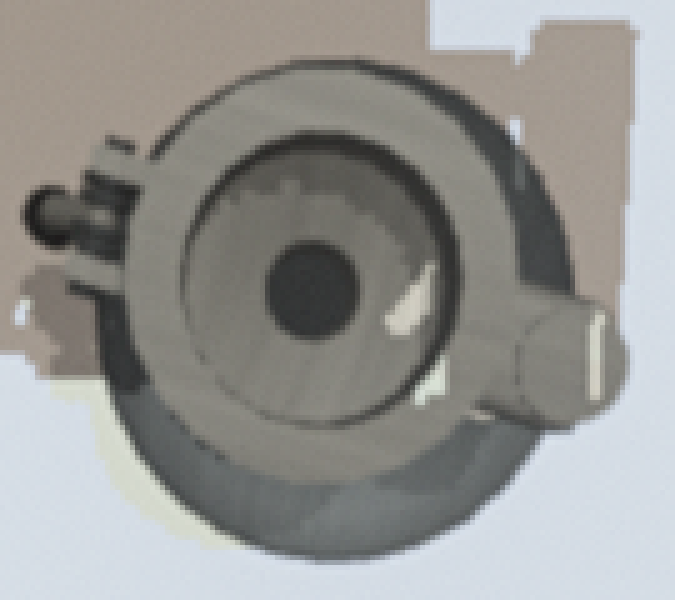

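```bash
python3 - <<'E'
from h import *
s=sense();
for v in (104.7,105.2,105.9): 
  p=onz('wrist',329.4,v,.115,s);print(p, togo((p[0],p[1],.2),s))
for b in [(504,192)]: pass
# funnel rim in grip: outer rim visible? project expected
R=Ro.from_euler('xyz',s['orientation'],degrees=True).as_matrix()
c=s['tool_pos']+R@np.array([0,0,.0237-.054]);print(proj('wrist',c,s))
E
```

```text
[0.46258737 0.22757593 0.115     ] [ 0.01079267 -0.08649148  0.03542448]
[0.4625865  0.22713321 0.115     ] [ 0.01079636 -0.08604878  0.03542643]
[0.46258528 0.22651274 0.115     ] [ 0.01080155 -0.08542834  0.03542917]
(np.float64(321.8713781625314), np.float64(266.0809656044891))
```

Emit:
apply_moves(targets=[0.006, -0.025, 0.01, 0, 0.5, 0.005, -0.02, 0.01, 0, 0.5, 0, 0, 0, 0, 0.5])

```text
time_s: 7.3
tool_pos: [0.4637, 0.1847, 0.2174]
orientation: [179.6, -2.5, -0.8]
force: [0.2, -0.3, -2.7]
opening: 0.0594
```

```bash
python3 t.py .4626 .227 .2; python3 - <<'E'
from h import *
s=sense();im=snapshot('wrist');
print(proj('wrist',(.4626,.227,.115),s))
a=im[:,:,::-1].copy(); cv2.imwrite('pics/w4.png',a)
cv2.imwrite('pics/w4c.png',cv2.resize(a[90:290,240:410],(510,600),interpolation=cv2.INTER_NEAREST))
E
```

```text
7.3 [0.4637 0.1847 0.2174] [179.631   -2.4795  -0.7967] [ 0.191  -0.2577 -2.7349] 0.05944964164915698 
joints [ 17.0987   2.7923 -45.709  104.687    3.7293  71.4158 -30.4753]
togo [-0.0024 -0.0424  0.017 ]
(np.float64(314.71034351564504), np.float64(154.16180444225978))
```

View pics/w4c.png

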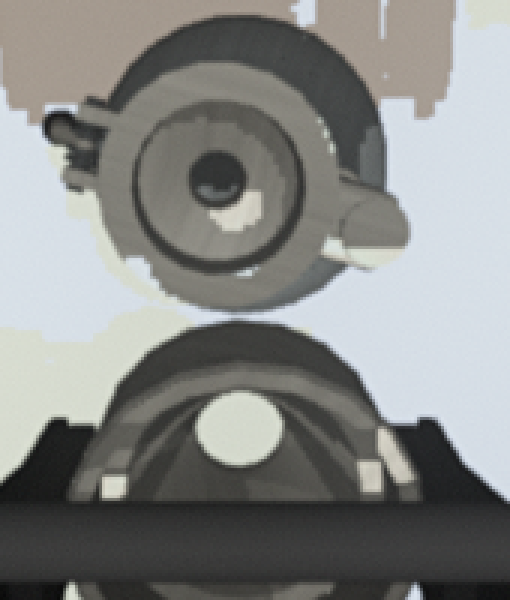

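```bash
python3 - <<'E'
from h import *
s=sense();
for uv in [(312.7,152.2),(312.7,150.9)]:
  p=onz('wrist',*uv,.115,s);print(p)
R=Ro.from_euler('xyz',s['orientation'],degrees=True).as_matrix()
for z in (0,.01,.02): print(z,proj('wrist',s['tool_pos']+R@np.array([0,0,.0237-z]),s))
s2=dict(tool_pos=np.array([0.66144086,-0.1325619,0.1147099]),orientation=np.array([-179.5055,-.10638,-.43659]))
for z in (0,.01,.02): print(z,proj('wrist',(.6594,-.1288,z),s2))
E
```

```text
[0.46098202 0.22757193 0.115     ]
[0.46100771 0.22874326 0.115     ]
0 (np.float64(321.5622852375951), np.float64(228.643795817826))
0.01 (np.float64(321.6034954355571), np.float64(234.01303016422148))
0.02 (np.float64(321.6491569891152), np.float64(239.9622270571887))
0 (np.float64(319.01496584242), np.float64(193.74053330310753))
0.01 (np.float64(318.9731695811788), np.float64(196.1011937940461))
0.02 (np.float64(318.928330910918), np.float64(198.63369010370585))
```

```bash
cat > g.py <<'E'
# python3 g.py x y z h : tool-frame shift to bring point h below TCP (along tool z) to x y z
import sys
from h import *
np.set_printoptions(precision=4,suppress=True)
x,y,z,h=map(float,sys.argv[1:5]);s=sense()
R=Ro.from_euler('xyz',s['orientation'],degrees=True).as_matrix()
o=s['tool_pos']+R@np.array([0,0,h])
print(s['time_s'],'tcp',s['tool_pos'],s['orientation'],'F',s['force'],'M',s['ft_torque'],'op',round(s['opening'],4))
print('obj',o,'togo tool',R.T@(np.array([x,y,z])-o))
E
python3 g.py .4615 .228 .15 .0237
```

```text
7.35 tcp [0.4638 0.1836 0.2179] [179.6025  -2.4917  -0.8413] F [-0.3268 -0.7229 -1.364 ] M [ 0.0209 -0.0231 -0.0195] op 0.0592
obj [0.4648 0.1834 0.1942] togo tool [-0.0059 -0.0449  0.0437]
```

Emit:
apply_moves(targets=[-0.003, -0.022, 0, -0.01, 0.5, -0.003, -0.022, 0, 0, 0.5, 0, 0, 0.02, 0, 0.5, 0, 0, 0.02, 0, 0.5, 0, 0, 0, 0, 0.5])

```text
time_s: 7.85
tool_pos: [0.4634, 0.2215, 0.1793]
orientation: [179.4, -2.6, -0.7]
force: [-0.8, -0.4, -3.6]
opening: 0.0592
```

```bash
python3 g.py .4615 .228 .095 .0237; python3 - <<'E'
from h import *
s=sense();im=snapshot('wrist');
a=im[:,:,::-1].copy(); 
cv2.imwrite('pics/w5c.png',cv2.resize(a[120:300,220:420],(600,540),interpolation=cv2.INTER_NEAREST))
b=snapshot('side')[:,:,::-1];cv2.imwrite('pics/s5c.png',cv2.resize(b[100:200,250:350],(600,600),interpolation=cv2.INTER_NEAREST))
E
```

```text
7.85 tcp [0.4634 0.2215 0.1793] [179.43    -2.6383  -0.7284] F [-0.8095 -0.3594 -3.5584] M [-0.0294 -0.0406 -0.0057] op 0.0592
obj [0.4645 0.2212 0.1557] togo tool [-0.0058 -0.0073  0.0604]
```

View pics/w5c.png

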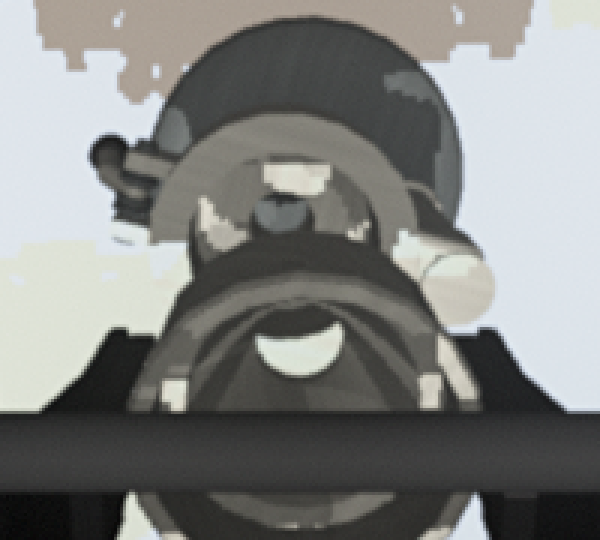

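View pics/s5c.png

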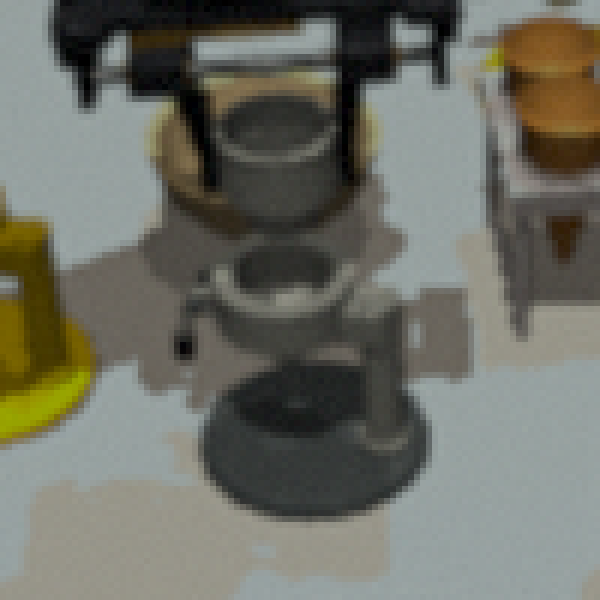

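Emit:
apply_moves(targets=[-0.005, -0.006, 0, -0.005, 0.5, -0.001, -0.002, 0.01, 0, 0.5, 0, 0, 0, 0, 0.5])

```text
time_s: 8.25
tool_pos: [0.4601, 0.2301, 0.1733]
orientation: [179.5, -3.0, -0.6]
force: [0.7, -0.4, -2.1]
opening: 0.0594
```

```bash
python3 g.py .4615 .228 .095 .0237; python3 - <<'E'
from h import *
b=snapshot('side')[:,:,::-1];cv2.imwrite('pics/s6c.png',cv2.resize(b[100:200,250:350],(600,600),interpolation=cv2.INTER_NEAREST))
b=snapshot('scene')[:,:,::-1];cv2.imwrite('pics/sc6c.png',cv2.resize(b[120:220,330:430],(600,600),interpolation=cv2.INTER_NEAREST))
E
```

```text
8.25 tcp [0.4601 0.2301 0.1733] [179.4992  -3.0087  -0.5647] F [ 0.7135 -0.4184 -2.1428] M [-0.0348  0.0037  0.0542] op 0.0594
obj [0.4613 0.2299 0.1496] togo tool [-0.0027  0.0014  0.0546]
```

View pics/s6c.png

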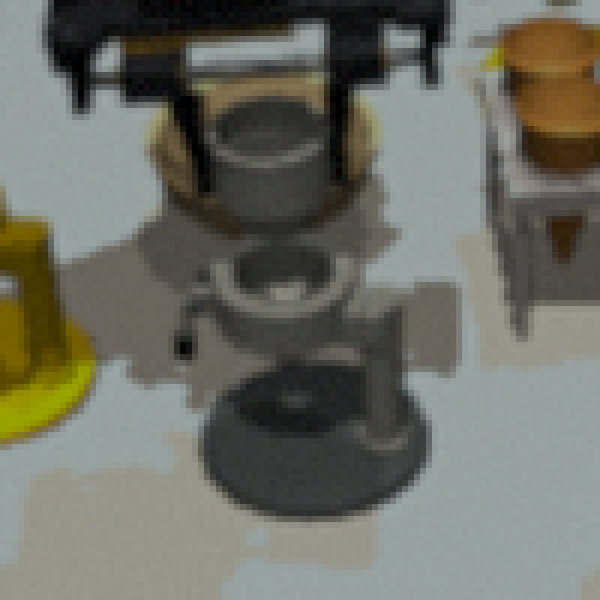

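View pics/sc6c.png

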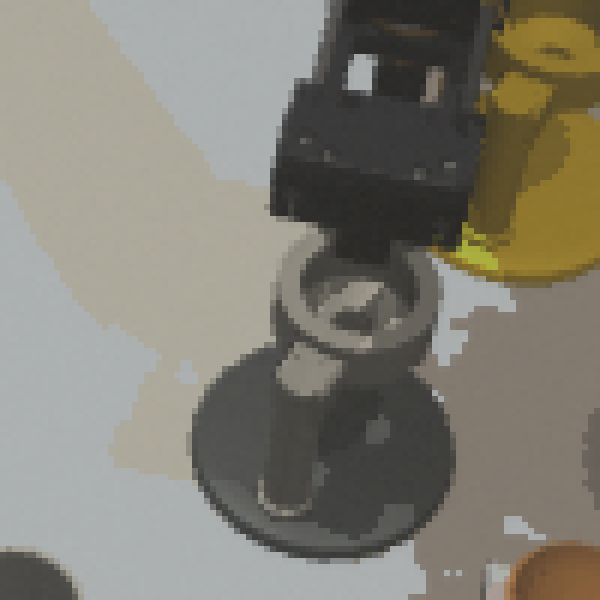

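Emit:
apply_moves(targets=[-0.001, 0.001, 0.012, 0, 0.5, -0.001, 0.001, 0.012, 0, 0.5, 0, 0, 0.006, 0, 0.5])

```text
time_s: 8.65
tool_pos: [0.4607, 0.2281, 0.1428]
orientation: [179.6, -3.2, -0.6]
force: [0.0, 0.0, -1.6]
opening: 0.0593
```

```bash
python3 g.py .4622 .228 .095 .0237; python3 - <<'E'
from h import *
b=snapshot('side')[:,:,::-1];cv2.imwrite('pics/s7c.png',cv2.resize(b[100:200,250:350],(600,600),interpolation=cv2.INTER_NEAREST))
b=snapshot('wrist')[:,:,::-1];cv2.imwrite('pics/w7c.png',cv2.resize(b[120:300,220:420],(600,540),interpolation=cv2.INTER_NEAREST))
E
```

```text
8.65 tcp [0.4607 0.2281 0.1428] [179.5592  -3.166   -0.5663] F [ 0.0379  0.0108 -1.6215] M [0.0284 0.0372 0.01  ] op 0.0593
obj [0.462  0.2279 0.1191] togo tool [-0.0012 -0.0003  0.0241]
```

View pics/s7c.png

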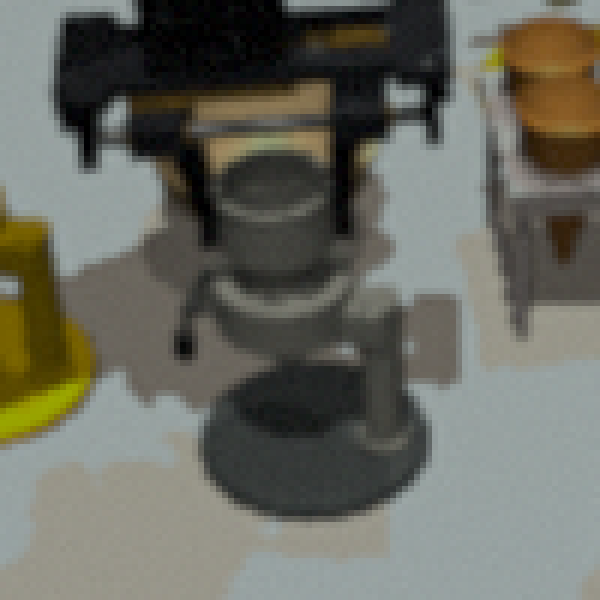

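View pics/w7c.png

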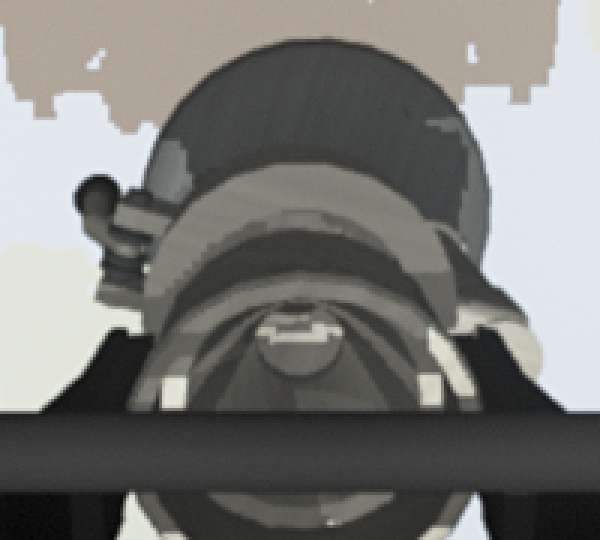

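Emit:
apply_moves(targets=[0, 0, 0.012, 0, 0.5, 0, 0, 0.008, 0, 0.5, 0, 0, 0.004, 0, 0.5])

```text
time_s: 9.05
tool_pos: [0.4626, 0.2283, 0.1181]
orientation: [179.6, -3.2, -0.6]
force: [-7.8, -4.4, 27.4]
opening: 0.0595
```

```bash
python3 g.py .4622 .228 .095 .0237
```

```text
9.05 tcp [0.4626 0.2283 0.1181] [179.5787  -3.1837  -0.5771] F [-7.7598 -4.4201 27.3796] M [-1.1212  2.2139 -0.0131] op 0.0595
obj [0.464  0.2281 0.0945] togo tool [-0.0017  0.0001 -0.0006]
```

Emit:
apply_moves(targets=[0, 0, -0.001, 0, 0.5, 0, 0, 0, 0, 0.75, 0, 0, 0, 0, 0.85, 0, 0, 0, 0, 1, 0, 0, 0, 0, 1])

```text
time_s: 9.55
tool_pos: [0.4633, 0.2289, 0.119]
orientation: [179.6, -3.2, -0.6]
force: [-0.0, -0.7, 0.2]
opening: 0.0811
```

```bash
python3 g.py .4622 .228 .095 .0237;  python3 - <<'E'
from h import *
b=snapshot('side')[:,:,::-1];cv2.imwrite('pics/s8c.png',cv2.resize(b[100:200,250:350],(600,600),interpolation=cv2.INTER_NEAREST))
E
```

```text
9.55 tcp [0.4633 0.2289 0.119 ] [179.625   -3.237   -0.5676] F [-0.0018 -0.668   0.2084] M [-0.0091 -0.0605 -0.054 ] op 0.0811
obj [0.4646 0.2287 0.0954] togo tool [-0.0024  0.0007  0.0002]
```

View pics/s8c.png

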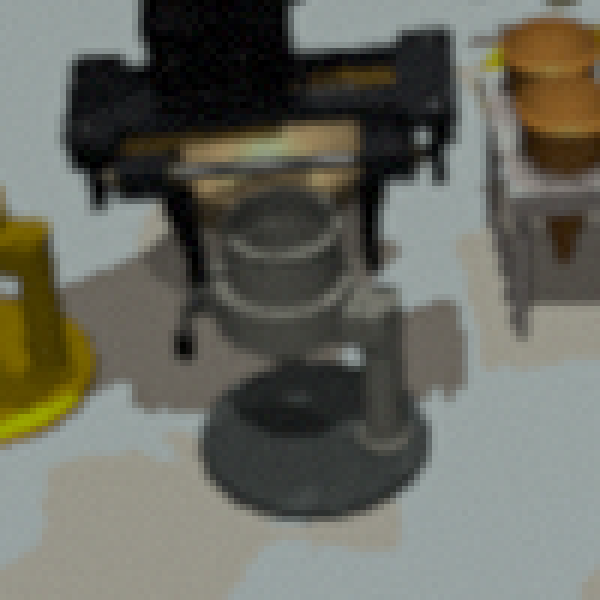

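Emit:
apply_moves(targets=[0, 0, -0.015, 0, 1, 0, 0, -0.03, 0, 1, 0, 0, -0.03, 0, 1, 0, 0.01, -0.03, 0, 1, 0, 0.03, 0, 0, 1, 0, 0.03, 0, 0, 1, 0, 0, 0, 0, 1])

```text
time_s: 10.3
tool_pos: [0.456, 0.1605, 0.2358]
orientation: [179.8, -3.5, -0.2]
force: [0.6, -0.2, -0.2]
opening: 0.0866
```

```bash
python3 g.py .452 .026 .15 0;  python3 - <<'E'
from h import *
b=snapshot('wrist')[:,:,::-1];cv2.imwrite('pics/w9.png',b)
E
```

```text
10.3 tcp [0.456  0.1605 0.2358] [179.7525  -3.4854  -0.2092] F [ 0.6425 -0.2192 -0.2263] M [-0.0139 -0.0402 -0.0673] op 0.0866
obj [0.456  0.1605 0.2358] togo tool [-0.0087  0.1341  0.086 ]
```

View pics/w9.png

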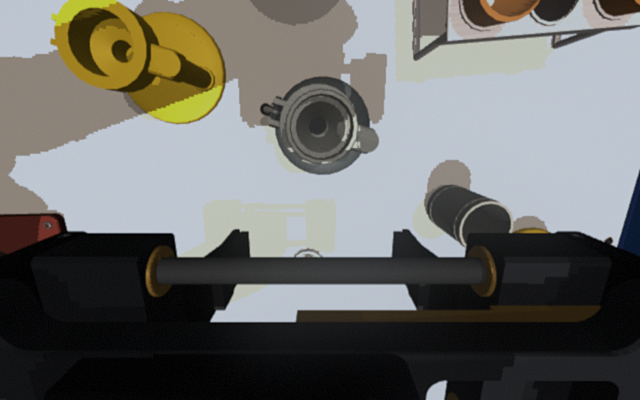

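```bash
python3 - <<'E'
from h import *
b=cv2.imread('pics/w9.png')
cv2.imwrite('pics/w9c.png',cv2.resize(b[65:185,250:390],(700,600),interpolation=cv2.INTER_NEAREST))
s=sense()
for p in [(.464,.228,.149),(.462,.228,.149)]: print(proj('wrist',p,s))
E
```

```text
(np.float64(324.7433519421477), np.float64(128.4693651904961))
(np.float64(322.3683891346473), np.float64(128.47707900488632))
```

View pics/w9c.png

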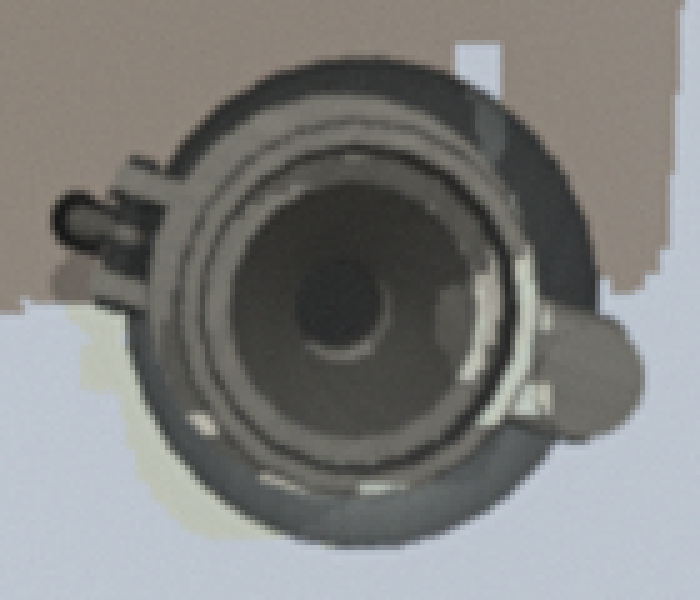

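Emit:
apply_moves(targets=[-0.002, 0.02, 0.01, -0.003, 1, -0.002, 0.02, 0.01, 0, 1, -0.002, 0.02, 0.01, 0, 1, -0.001, 0.02, 0.01, 0, 1, 0, 0.02, 0.01, 0, 1, 0, 0.02, 0.01, 0, 1, 0, 0.015, 0.01, 0, 1, 0, 0, 0.01, 0, 1, 0, 0, 0, 0, 1])

```text
time_s: 11.25
tool_pos: [0.4556, 0.0345, 0.1579]
orientation: [-180.0, -3.9, 0.8]
force: [0.1, 0.6, -0.6]
opening: 0.087
```

```bash
python3 g.py .452 .026 .15 0;  python3 - <<'E'
from h import *
b=snapshot('wrist')[:,:,::-1];cv2.imwrite('pics/w10.png',b)
cv2.imwrite('pics/w10c.png',cv2.resize(b[130:250,250:390],(700,600),interpolation=cv2.INTER_NEAREST))
E
```

```text
11.25 tcp [0.4556 0.0345 0.1579] [-179.9538   -3.8518    0.8159] F [ 0.1218  0.5593 -0.6006] M [-0.0477 -0.0052 -0.0493] op 0.087
obj [0.4556 0.0345 0.1579] togo tool [-0.0042  0.0085  0.0077]
```

View pics/w10c.png

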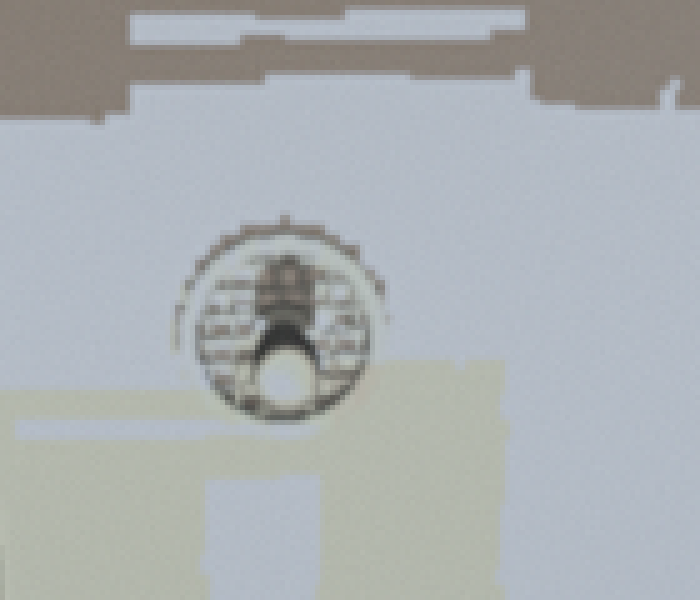

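```bash
python3 - <<'E'
from h import *
s=sense()
print(onz('wrist',307.2,204.2,.035,s),onz('wrist',306.6,196,.006,s))
E
python3 g.py .445 .024 .09 0
```

```text
[0.4498278  0.02433328 0.035     ] [0.44979962 0.02584445 0.006     ]
11.3 tcp [0.4559 0.0346 0.1586] [-179.9618   -3.8939    0.8382] F [-0.7937  0.5685 -0.3999] M [ 0.0247  0.0136 -0.0069] op 0.0874
obj [0.4559 0.0346 0.1586] togo tool [-0.0157  0.0105  0.0677]
```

Emit:
apply_moves(targets=[0.05, 0, 0, 0, 1, 0.05, 0, 0, 0, 1])

```text
time_s: 11.5
tool_pos: [0.5528, 0.0378, 0.166]
orientation: [179.7, -3.8, 1.0]
force: [1.0, 0.1, 1.6]
opening: 0.0872
```

Emit:
apply_moves(targets=[0, 0, 0, 0, 1])

```text
time_s: 11.6
tool_pos: [0.557, 0.039, 0.1653]
orientation: [179.9, -3.8, 1.0]
force: [0.4, -0.5, 0.0]
opening: 0.0867
```

Emit:
apply_moves(targets=[0, 0, 0, 0, 1, 0, 0, 0, 0, 1])

```text
time_s: 11.8
tool_pos: [0.5573, 0.0418, 0.1653]
orientation: [-179.9, -3.8, 1.1]
force: [-0.7, 0.1, 0.5]
opening: 0.087
```

Emit:
apply_moves(targets=[0, 0, 0.05, 0, 1])

```text
time_s: 11.9
tool_pos: [0.5646, 0.0431, 0.1213]
orientation: [-179.9, -4.5, 1.2]
force: [2.3, -0.0, -0.7]
opening: 0.0868
```

Emit:
apply_moves(targets=[0, 0, 0, 0, 1])

```text
time_s: 12.0
tool_pos: [0.5603, 0.0426, 0.1165]
orientation: [-180.0, -4.0, 1.2]
force: [-0.7, -0.1, -0.3]
opening: 0.0868
```

Emit:
apply_moves(targets=[0, 0, -0.05, 0, 1])

```text
time_s: 12.1
tool_pos: [0.553, 0.0423, 0.1628]
orientation: [-180.0, -3.5, 1.2]
force: [1.1, -1.0, 1.3]
opening: 0.0865
```

Emit:
apply_moves(targets=[0, 0, 0, 0, 1])

```text
time_s: 12.2
tool_pos: [0.5554, 0.0438, 0.1703]
orientation: [-180.0, -4.0, 1.3]
force: [0.2, -0.6, -0.1]
opening: 0.0872
```

Emit:
apply_moves(targets=[0, 0, -0.05, 0, 1, 0, 0, -0.05, 0, 1, 0, 0, -0.05, 0, 1, 0, 0, 0, 0, 1])

```text
time_s: 12.6
tool_pos: [0.5418, 0.0462, 0.3244]
orientation: [179.8, -4.5, 1.6]
force: [-0.3, 0.3, -0.1]
opening: 0.0871
```

Emit:
apply_moves(targets=[0, 0, 0.02, 0, 1, 0, 0, 0, 0, 1, 0, 0, 0.02, 0, 1, 0, 0, 0, 0, 1, 0, 0, 0.02, 0, 1, 0, 0, 0, 0, 1])

```text
time_s: 13.2
tool_pos: [0.546, 0.0491, 0.2771]
orientation: [179.6, -5.4, 1.8]
force: [0.5, -0.6, -0.9]
opening: 0.0865
```

```bash
python3 t.py
```

```text
13.2 [0.546  0.0491 0.2771] [179.5935  -5.4198   1.7836] [ 0.4859 -0.6427 -0.9453] 0.08653008175912273 
joints [ 25.6313   4.1569 -37.7971  96.4064   4.0406  75.0711 -11.0741]
```

Emit:
apply_moves(targets=[0, 0, 0, 0, 1, 0, 0, 0, 0, 1, 0, 0, 0, 0, 1])

```text
time_s: 13.5
tool_pos: [0.5466, 0.0498, 0.2815]
orientation: [179.6, -5.6, 1.8]
force: [-0.3, -0.3, -0.7]
opening: 0.0868
```

```bash
python3 t.py
```

```text
13.5 [0.5466 0.0498 0.2815] [179.5832  -5.6295   1.8249] [-0.2918 -0.3068 -0.6879] 0.08675529896771639 
joints [ 25.6345   3.9675 -37.8165  96.0807   3.9638  75.3408 -11.0161]
```

Emit:
apply_moves(targets=[0, 0, 0.05, 0, 1, 0, 0, 0.05, 0, 1, 0, 0, 0, 0, 1])

```text
time_s: 13.8
tool_pos: [0.5593, 0.0493, 0.184]
orientation: [179.5, -6.1, 1.8]
force: [-0.7, -0.5, 0.3]
opening: 0.0876
```

```bash
python3 t.py
```

```text
13.8 [0.5593 0.0493 0.184 ] [179.5479  -6.0532   1.7851] [-0.7272 -0.455   0.3174] 0.08757913885289124 
joints [ 24.3961   8.8898 -37.9083 103.1079   7.8437  64.1804 -14.2076]
```

Emit:
apply_moves(targets=[0, 0, 0, 0, 1, 0, 0, 0, 0, 1, 0, 0, 0, 0, 1])

```text
time_s: 14.1
tool_pos: [0.5612, 0.05, 0.1899]
orientation: [179.6, -6.3, 1.8]
force: [-0.6, -0.6, 0.4]
opening: 0.0868
```

```bash
python3 t.py
```

```text
14.1 [0.5612 0.05   0.1899] [179.5742  -6.3027   1.7949] [-0.5919 -0.5885  0.3712] 0.08681158516454811 
joints [ 24.4457   8.6623 -37.9611 102.6448   7.6962  64.5692 -14.0905]
```

Emit:
apply_moves(targets=[0, 0, 0, 0, 1, 0, 0, 0, 0, 1, 0, 0, 0, 0, 1])

```text
time_s: 14.4
tool_pos: [0.563, 0.0503, 0.194]
orientation: [179.5, -6.6, 1.8]
force: [1.0, 0.3, 0.3]
opening: 0.0873
```

```bash
python3 t.py
```

```text
14.4 [0.563  0.0503 0.194 ] [179.5357  -6.6313   1.7865] [0.9676 0.2858 0.2756] 0.0873212336584538 
joints [ 24.4629   8.4361 -37.9729 102.3904   7.6504  64.686  -14.0551]
```

Emit:
apply_moves(targets=[0, 0, 0, -0.14, 1, 0, 0, 0, -0.14, 1, 0, 0, 0, -0.14, 1, 0, 0, 0, -0.14, 1, 0, 0, 0, -0.14, 1, 0, 0, 0, -0.14, 1, 0, 0, 0, -0.14, 1, 0, 0, 0, -0.14, 1, 0, 0, 0, -0.14, 1, 0, 0, 0, -0.14, 1, 0, 0, 0, -0.14, 1])

```text
time_s: 15.5
tool_pos: [0.5636, 0.0505, 0.1969]
orientation: [173.2, 0.7, 93.4]
force: [-0.7, -0.4, 0.1]
opening: 0.0873
```

```bash
python3 t.py
```

```text
15.5 [0.5636 0.0505 0.1969] [173.2109   0.7188  93.3991] [-0.6774 -0.3742  0.1058] 0.08725396150724846 
joints [ 32.1873   9.5726 -46.7544 101.9375   9.791   65.1789  76.0447]
```

Emit:
apply_moves(targets=[0, 0, 0, 0, 1, 0, 0, 0, 0, 1, 0, 0, 0, 0, 1])

```text
time_s: 15.8
tool_pos: [0.5637, 0.0503, 0.1973]
orientation: [173.2, 0.7, 93.1]
force: [0.1, 0.4, -0.1]
opening: 0.087
```

```bash
python3 t.py
```

```text
15.8 [0.5637 0.0503 0.1973] [173.1864   0.6922  93.113 ] [ 0.0954  0.3794 -0.0509] 0.08696458886379531 
joints [ 32.1829   9.5396 -46.7244 101.9169   9.7687  65.1973  75.7926]
```

Emit:
apply_moves(targets=[0, -0.05, 0, 0, 1, 0, -0.05, 0, 0, 1, 0, 0, 0, 0, 1])

```text
time_s: 16.1
tool_pos: [0.4607, 0.0453, 0.1812]
orientation: [173.6, 0.3, 92.6]
force: [0.4, -0.5, 0.6]
opening: 0.087
```

```bash
python3 t.py
```

```text
16.1 [0.4607 0.0453 0.1812] [173.566    0.2852  92.5933] [ 0.4029 -0.5047  0.5987] 0.08698581968376355 
joints [ 38.2232  -5.4269 -46.8163 115.0785  -3.3787  62.3027  85.3297]
```

Emit:
apply_moves(targets=[0, -0.05, 0, 0, 1, 0, -0.03, 0, 0, 1, 0, 0, 0, 0, 1])

```text
time_s: 16.4
tool_pos: [0.3838, 0.0418, 0.1705]
orientation: [173.8, -0.0, 92.0]
force: [0.1, 0.3, 0.5]
opening: 0.0873
```

```bash
python3 t.py
```

```text
16.4 [0.3838 0.0418 0.1705] [173.8168  -0.0243  92.0491] [0.086  0.2635 0.5135] 0.08727898176772124 
joints [ 37.8177 -17.5509 -42.4441 124.0747 -12.9632  63.3491  93.3972]
```

Emit:
apply_moves(targets=[0, 0, 0, 0, 1, 0, 0, 0, 0, 1, 0, 0, 0, 0, 1])

```text
time_s: 16.7
tool_pos: [0.3859, 0.0421, 0.1718]
orientation: [173.6, 0.0, 91.9]
force: [-0.1, 0.4, 0.9]
opening: 0.0871
```

```bash
python3 t.py
```

```text
16.7 [0.3859 0.0421 0.1718] [173.6262   0.0117  91.8861] [-0.125   0.4121  0.9049] 0.08705305425661079 
joints [ 37.77   -17.4848 -42.4672 123.8814 -12.8476  63.2865  93.0835]
```

Emit:
apply_moves(targets=[0, -0.04, 0, 0, 1, 0, -0.04, 0, 0, 1, 0, 0, 0, 0, 1])

```text
time_s: 17.0
tool_pos: [0.3466, 0.0407, 0.1684]
orientation: [173.7, 0.3, 91.8]
force: [0.5, 0.1, 0.2]
opening: 0.0872
```

```bash
python3 t.py
```

```text
17.0 [0.3466 0.0407 0.1684] [173.6608   0.3398  91.767 ] [0.5045 0.1137 0.2098] 0.08720270906331333 
joints [ 19.2957 -20.9854 -27.5865 128.5484  -9.5697  64.1858  88.2716]
```

Emit:
apply_moves(targets=[0, -0.04, 0, 0, 1, 0, -0.04, 0, 0, 1, 0, -0.04, 0, 0, 1])

```text
time_s: 17.3
tool_pos: [0.3223, 0.0403, 0.1527]
orientation: [175.1, 0.2, 91.1]
force: [0.5, 0.1, -0.2]
opening: 0.0867
```

```bash
python3 t.py
```

```text
17.3 [0.3223 0.0403 0.1527] [175.1381   0.1645  91.1257] [ 0.5146  0.0603 -0.2123] 0.08667983369539811 
joints [ -6.8513 -21.4875  -7.7027 132.1137  -1.7292  64.5035  77.6732]
```

Emit:
apply_moves(targets=[0, -0.02, 0, 0, 1, 0, -0.02, 0, 0, 1])

```text
time_s: 17.5
tool_pos: [0.3056, 0.0494, 0.1402]
orientation: [176.5, 0.1, 92.1]
force: [0.2, -0.6, 0.4]
opening: 0.0871
```

```bash
python3 t.py
```

```text
17.5 [0.3056 0.0494 0.1402] [176.4666   0.0888  92.1133] [ 0.2083 -0.6044  0.4349] 0.08712305135524527 
joints [ -2.7682 -21.7109 -12.57   133.543   -4.1808  64.3141  79.2072]
```

Emit:
apply_moves(targets=[-0.005, 0.025, 0, 0, 1, -0.005, 0.03, 0, 0.02, 1, -0.005, 0.03, 0, 0.01, 1, -0.005, 0.03, 0, 0, 1, -0.004, 0.02, 0, 0, 1, 0, 0, 0, 0, 1])

```text
time_s: 18.1
tool_pos: [0.449, 0.0213, 0.1471]
orientation: [176.5, 0.1, 89.4]
force: [-0.1, -0.3, -0.3]
opening: 0.0869
```

```bash
python3 t.py; python3 g.py .45 .025 .02 0; python3 - <<'E'
from h import *
s=sense();b=snapshot('wrist')[:,:,::-1];cv2.imwrite('pics/w11.png',b)
print(proj('wrist',(.45,.025,.038),s))
E
```

```text
18.1 [0.449  0.0213 0.1471] [176.4936   0.1208  89.4483] [-0.0694 -0.3427 -0.2542] 0.08690094479868932 
joints [  0.3463  -3.1643  -8.9853 118.4737   0.211   61.2098  80.7156]
18.1 tcp [0.449  0.0213 0.1471] [176.4936   0.1208  89.4483] F [-0.0694 -0.3427 -0.2542] M [ 0.1351 -0.0923  0.0085] op 0.0869
obj [0.449  0.0213 0.1471] togo tool [ 0.004  -0.0069  0.1269]
(np.float64(326.9763911490873), np.float64(195.24032202058575))
```

View pics/w11.png

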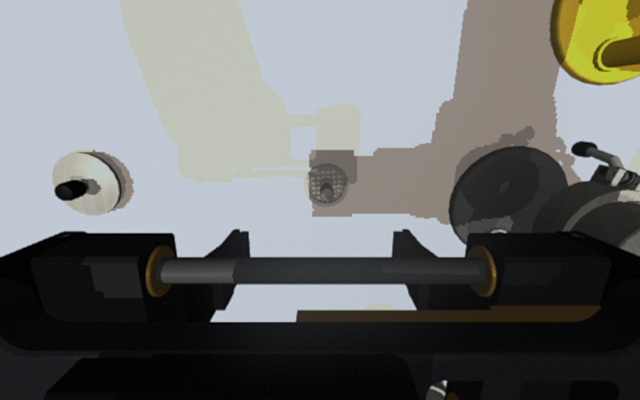

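```bash
python3 - <<'E'
from h import *
b=cv2.imread('pics/w11.png')
cv2.imwrite('pics/w11c.png',cv2.resize(b[140:230,280:380],(660,594),interpolation=cv2.INTER_NEAREST))
s=sense()
for z in(.006,.04): print(proj('wrist',(.45,.025,z),s))
E
```

```text
(np.float64(326.3337891829549), np.float64(187.81896731077293))
(np.float64(326.875792316223), np.float64(197.3620825978727))
```

View pics/w11c.png

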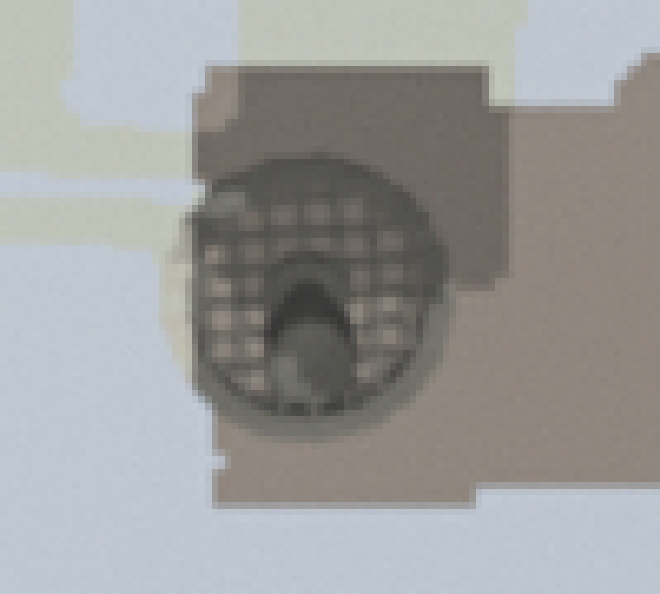

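Emit:
apply_moves(targets=[0.0035, -0.003, 0.03, 0, 0.6, 0, -0.002, 0.03, 0, 0.6, 0, 0, 0.03, 0, 0.6, 0, 0, 0, 0, 0.6])

```text
time_s: 18.55
tool_pos: [0.4476, 0.0222, 0.0547]
orientation: [176.5, 0.1, 89.0]
force: [-0.2, -0.2, 0.1]
opening: 0.0624
```

```bash
python3 g.py .452 .0245 .02 0; python3 - <<'E'
from h import *
s=sense();b=snapshot('wrist')[:,:,::-1]
print(proj('wrist',(.452,.0245,.038),s))
cv2.imwrite('pics/w12c.png',cv2.resize(b[150:290,230:410],(720,560),interpolation=cv2.INTER_NEAREST))
E
```

```text
18.55 tcp [0.4476 0.0222 0.0547] [176.4946   0.0636  88.9637] F [-0.166  -0.1716  0.0528] M [ 0.091  -0.0607 -0.0279] op 0.0624
obj [0.4476 0.0222 0.0547] togo tool [0.0024 0.0023 0.0349]
(np.float64(327.30774621343795), np.float64(241.00557131948173))
```

View pics/w12c.png

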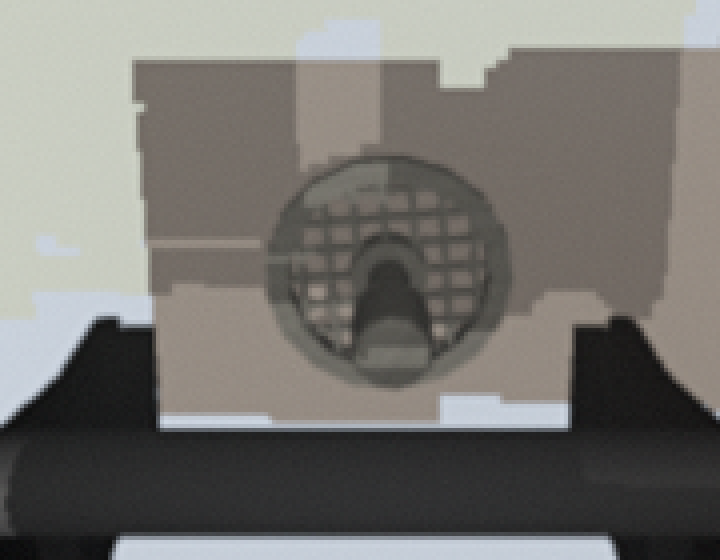

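Emit:
apply_moves(targets=[0.003, 0.003, 0.016, 0, 0.6, 0, 0, 0.016, 0, 0.6, 0, 0, 0.003, 0, 0.6])

```text
time_s: 18.9
tool_pos: [0.4567, 0.0248, 0.0264]
orientation: [176.0, -0.0, 88.8]
force: [-0.9, -0.4, -0.4]
opening: 0.0528
```

```bash
python3 g.py .453 .0245 .019 0
```

```text
18.9 tcp [0.4567 0.0248 0.0264] [176.0176  -0.0097  88.7992] F [-0.8753 -0.4173 -0.3721] M [ 0.0328 -0.0717  0.0161] op 0.0528
obj [0.4567 0.0248 0.0264] togo tool [-0.0004 -0.0042  0.0071]
```

Emit:
apply_moves(targets=[0, -0.003, 0.007, 0, 0.5, 0, 0, 0, 0, 0.4])

```text
time_s: 19.1
tool_pos: [0.4552, 0.0248, 0.0211]
orientation: [175.9, -0.0, 88.7]
force: [-0.4, -0.1, 0.3]
opening: 0.043
```

```bash
python3 g.py .453 .0245 .019 0
```

```text
19.1 tcp [0.4552 0.0248 0.0211] [175.8709  -0.0327  88.745 ] F [-0.4356 -0.0586  0.2674] M [ 0.0908 -0.0374 -0.0263] op 0.043
obj [0.4552 0.0248 0.0211] togo tool [-0.0003 -0.0023  0.002 ]
```

Close on the knob.

Emit:
apply_moves(targets=[0, -0.001, 0.002, 0, 0.3, 0, 0, 0, 0, 0.1, 0, 0, 0, 0, 0, 0, 0, 0, 0, 0, 0, 0, 0, 0, 0, 0, 0, 0, 0, 0], grip_force=25)

```text
time_s: 19.7
tool_pos: [0.4555, 0.0249, 0.0214]
orientation: [175.7, -0.0, 88.7]
force: [-0.1, 0.3, -0.4]
opening: 0.0133
```

```bash
python3 g.py .453 .0245 .019 0
```

```text
19.7 tcp [0.4555 0.0249 0.0214] [175.6826  -0.0493  88.7399] F [-0.1014  0.2633 -0.371 ] M [ 0.1044 -0.0444 -0.0099] op 0.0133
obj [0.4555 0.0249 0.0214] togo tool [-0.0005 -0.0026  0.0022]
```

Emit:
apply_moves(targets=[0, 0, -0.02, 0, 0, 0, 0, -0.03, 0, 0, 0, 0, -0.03, 0, 0, 0, 0, -0.035, 0, 0, 0, 0, -0.035, 0, 0, 0, 0, -0.035, 0, 0, 0, 0, -0.025, 0, 0, 0.025, -0.007, 0, 0, 0, 0.03, -0.009, 0, 0, 0, 0.03, -0.009, 0, 0, 0, 0.03, -0.009, 0, 0, 0, 0.03, -0.009, 0, 0, 0, 0.03, -0.009, 0, 0, 0, 0.025, -0.004, 0, 0, 0, 0, 0, 0, 0, 0])

```text
time_s: 21.2
tool_pos: [0.3837, 0.2332, 0.2356]
orientation: [175.7, -0.1, 88.6]
force: [0.4, 0.8, -0.9]
opening: 0.013
```

```bash
python3 t.py; python3 g.py .463 .229 .18 .0214;python3 - <<'E'
from h import *
s=sense();b=snapshot('wrist')[:,:,::-1];cv2.imwrite('pics/w13.png',b)
print(proj('wrist',(.463,.229,.149),s))
E
```

```text
21.2 [0.3837 0.2332 0.2356] [175.7411  -0.1066  88.5881] [ 0.3518  0.8188 -0.9048] 0.012979713555570996 
joints [-10.3633  -6.9472 -26.1552 110.692   -0.5551  72.1195  52.2954]
21.2 tcp [0.3837 0.2332 0.2356] [175.7411  -0.1066  88.5881] F [ 0.3518  0.8188 -0.9048] M [ 0.0691 -0.0488  0.0238] op 0.013
obj [0.3853 0.2332 0.2143] togo tool [-0.0023  0.075   0.04  ]
(np.float64(320.4706614919858), np.float64(276.48741564301235))
```

View pics/w13.png

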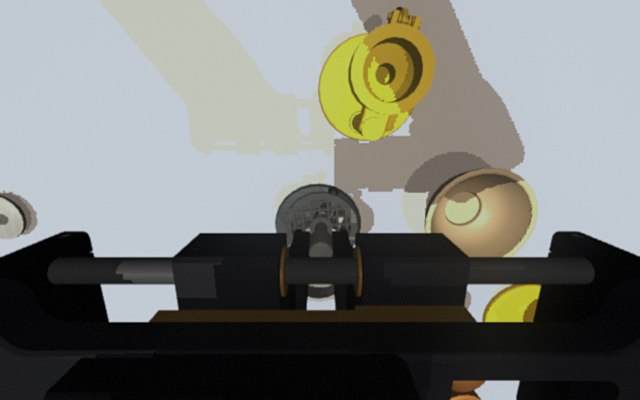

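Emit:
apply_moves(targets=[0, 0.035, 0, 0, 0, 0, 0.035, 0, 0, 0, 0, 0.035, 0, 0, 0, 0, 0.035, 0, 0, 0, 0, 0.02, 0, 0, 0, 0, 0, 0, 0, 0])

```text
time_s: 21.85
tool_pos: [0.5506, 0.2191, 0.2463]
orientation: [175.8, 0.3, 88.2]
force: [0.1, -0.5, -0.2]
opening: 0.0131
```

```bash
python3 t.py; python3 g.py .463 .229 .18 .0214;python3 - <<'E'
from h import *
s=sense();b=snapshot('wrist')[:,:,::-1];cv2.imwrite('pics/w14.png',b)
print(proj('wrist',(.463,.229,.149),s))
cv2.imwrite('pics/w14c.png',cv2.resize(b[60:280,220:420],(545,600),interpolation=cv2.INTER_NEAREST))
E
```

```text
21.85 [0.5506 0.2191 0.2463] [175.7526   0.2809  88.2215] [ 0.0809 -0.472  -0.1675] 0.013080305065055935 
joints [ -8.0979  10.3953 -22.0486  92.7294   6.5885  74.2292  56.9266]
21.85 tcp [0.5506 0.2191 0.2463] [175.7526   0.2809  88.2215] F [ 0.0809 -0.472  -0.1675] M [ 0.1425 -0.0489 -0.0461] op 0.0131
obj [0.5522 0.2189 0.225 ] togo tool [ 0.0075 -0.0926  0.0382]
(np.float64(332.62826772401144), np.float64(95.9635990642933))
```

View pics/w14c.png

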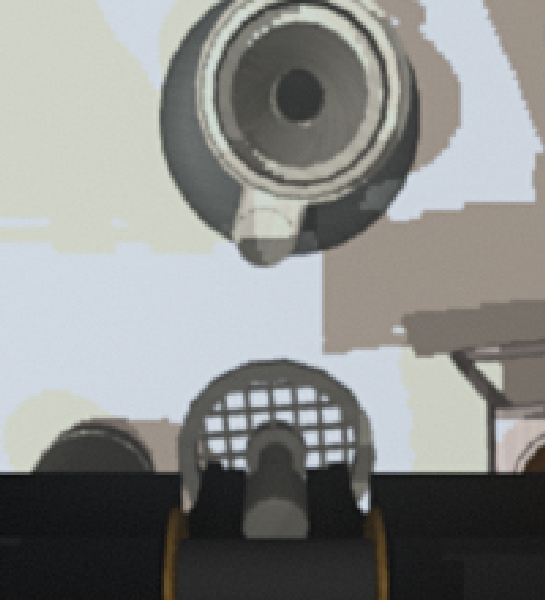

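```bash
python3 - <<'E'
from h import *
b=cv2.imread('pics/w14.png')
cv2.imwrite('pics/w14d.png',cv2.resize(b[45:145,280:380],(600,600),interpolation=cv2.INTER_NEAREST))
E
```

```text
(no output)
```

View pics/w14d.png

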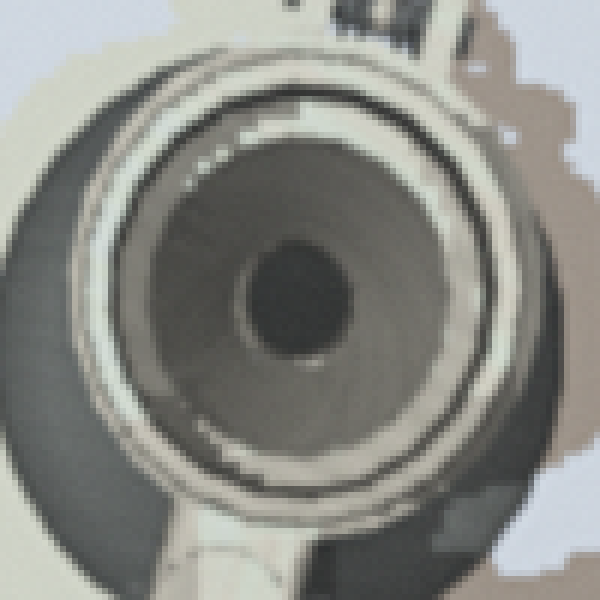

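```bash
python3 g.py .4626 .2275 .21 0
```

```text
21.9 tcp [0.5495 0.2192 0.2462] [175.7893   0.2942  88.2391] F [-0.1036 -0.5226 -0.8285] M [ 0.0578 -0.0571  0.0378] op 0.0132
obj [0.5495 0.2192 0.2462] togo tool [ 0.0058 -0.0895  0.0297]
```

Emit:
apply_moves(targets=[0.002, -0.03, 0, -0.01, 0, 0.002, -0.03, 0, 0, 0, 0.002, -0.025, 0.01, 0, 0, 0, -0.004, 0.015, 0, 0, 0, 0, 0, 0, 0])

```text
time_s: 22.4
tool_pos: [0.456, 0.2237, 0.2128]
orientation: [175.9, 0.5, 88.7]
force: [0.3, -0.7, -1.0]
opening: 0.013
```

```bash
python3 g.py .4626 .2275 .18 0; python3 - <<'E'
from h import *
s=sense();b=snapshot('wrist')[:,:,::-1]
cv2.imwrite('pics/w15c.png',cv2.resize(b[130:330,220:420],(600,600),interpolation=cv2.INTER_NEAREST))
b=snapshot('side')[:,:,::-1];cv2.imwrite('pics/s15c.png',cv2.resize(b[80:180,250:350],(600,600),interpolation=cv2.INTER_NEAREST))
E
```

```text
22.4 tcp [0.456  0.2237 0.2128] [175.8885   0.4988  88.6988] F [ 0.3344 -0.7391 -1.0189] M [ 0.0666 -0.0917 -0.0183] op 0.013
obj [0.456  0.2237 0.2128] togo tool [0.0042 0.0042 0.0331]
```

View pics/w15c.png

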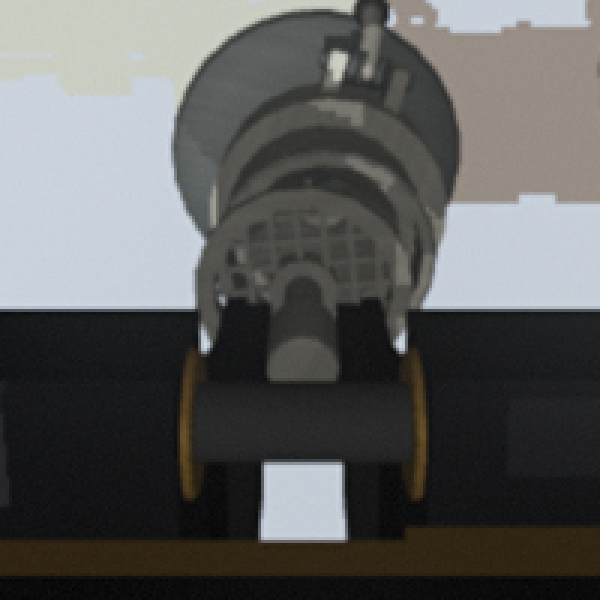

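View pics/s15c.png

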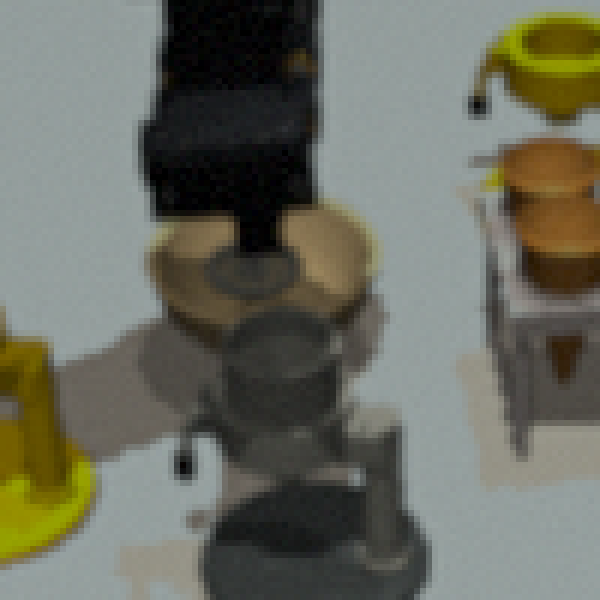

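```bash
python3 - <<'E'
from h import *
s=sense()
print('side disc',onz('side',250+253/6,80+272/6,.194),'rim',onz('side',250+281/6,80+345/6,.149))
print('funnel by side picture s8c rim', onz('side',250+281/6,100+(187+258)/2/6,.149))
print('wrist disc y',onz('wrist',220+302/3,130+260/3,.194,s),'rim',onz('wrist',220+331/3,130+220/3,.149,s))
E
```

```text
side disc [0.45254766 0.22136193 0.194     ] rim [0.46395152 0.22151597 0.149     ]
funnel by side picture s8c rim [0.46395835 0.2236137  0.149     ]
wrist disc y [0.44636684 0.22251204 0.194     ] rim [0.45310584 0.22992867 0.149     ]
```

Emit:
apply_moves(targets=[0.005, 0.007, 0.005, 0, 0, 0, 0, 0.004, 0, 0])

```text
time_s: 22.7
tool_pos: [0.4675, 0.2296, 0.2078]
orientation: [175.6, 0.3, 88.6]
force: [-0.5, 0.2, -0.5]
opening: 0.0133
```

```bash
python3 g.py .4626 .2275 .18 0; python3 - <<'E'
from h import *
s=sense();b=snapshot('wrist')[:,:,::-1]
cv2.imwrite('pics/w16c.png',cv2.resize(b[130:255,240:400],(768,600),interpolation=cv2.INTER_NEAREST))
b=snapshot('side')[:,:,::-1];cv2.imwrite('pics/s16c.png',cv2.resize(b[80:180,250:350],(600,600),interpolation=cv2.INTER_NEAREST))
b=snapshot('scene')[:,:,::-1];cv2.imwrite('pics/sc16c.png',cv2.resize(b[110:210,340:440],(600,600),interpolation=cv2.INTER_NEAREST))
E
```

```text
22.7 tcp [0.4675 0.2296 0.2078] [175.5833   0.3302  88.6151] F [-0.488   0.1834 -0.5481] M [0.1123 0.0057 0.0063] op 0.0133
obj [0.4675 0.2296 0.2078] togo tool [-0.0021 -0.007   0.0273]
```

View pics/w16c.png

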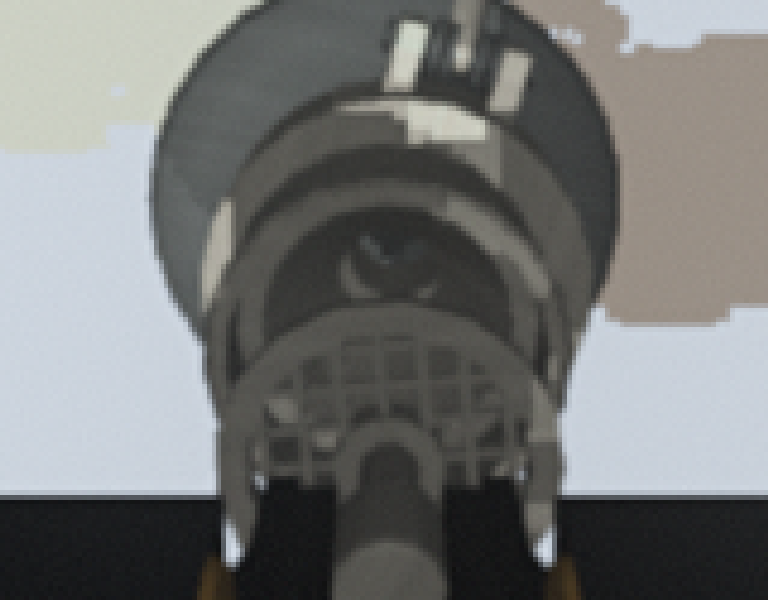

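View pics/s16c.png

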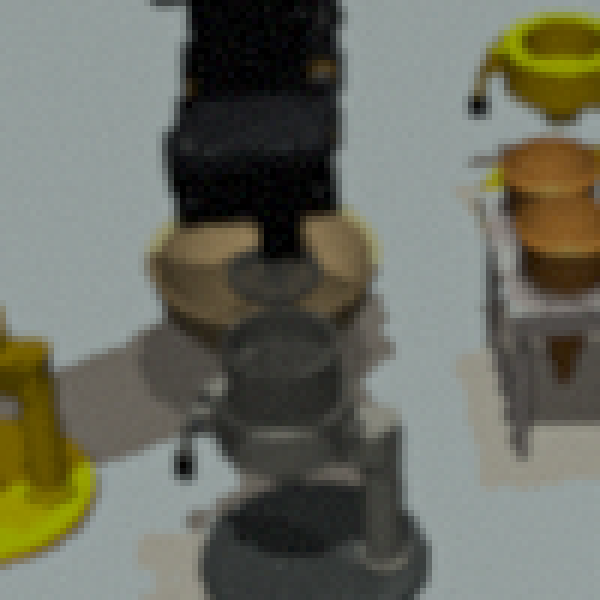

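View pics/sc16c.png

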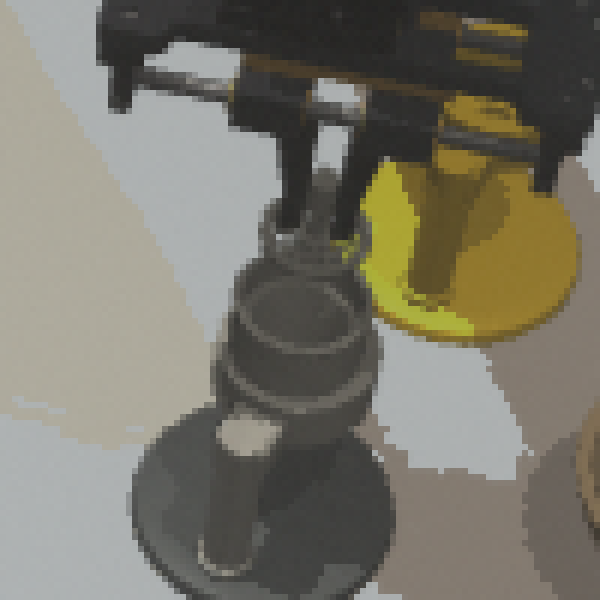

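```bash
python3 - <<'E'
from h import *
s=sense()
print('side disc',onz('side',250+275/6,80+276/6,.189),'rim',onz('side',250+283/6,80+345/6,.149))
print('scene disc',onz('scene',340+315.5/6,110+238/6,.189),'rim',onz('scene',340+301/6,110+310/6,.149))
print('wrist disc',onz('wrist',240+390/4.8,130+410/4.8,.189,s)[1],'rim',onz('wrist',240+393/4.8,130+320/4.8,.149,s))
E
```

```text
side disc [0.46310859 0.22442857 0.189     ] rim [0.4649604  0.22145371 0.149     ]
scene disc [0.46334674 0.23012847 0.189     ] rim [0.47049183 0.22958004 0.149     ]
wrist disc 0.2275161565828997 rim [0.45351955 0.22776481 0.149     ]
```

```bash
python3 g.py .467 .229 .175 0;python3 g.py .467 .229 .152 0
```

```text
22.85 tcp [0.4664 0.2291 0.2072] [175.6827   0.3832  88.6253] F [-0.1774 -0.099   0.0143] M [ 0.1352 -0.0675 -0.0241] op 0.0135
obj [0.4664 0.2291 0.2072] togo tool [ 0.0002 -0.0019  0.0322]
22.85 tcp [0.4664 0.2291 0.2072] [175.6827   0.3832  88.6253] F [-0.1774 -0.099   0.0143] M [ 0.1352 -0.0675 -0.0241] op 0.0135
obj [0.4664 0.2291 0.2072] togo tool [ 0.0003 -0.0036  0.0551]
```

Emit:
apply_moves(targets=[0, -0.001, 0.014, 0, 0, 0, -0.001, 0.012, 0, 0, 0, 0, 0, 0, 0])

```text
time_s: 23.15
tool_pos: [0.4664, 0.2287, 0.1786]
orientation: [175.7, 0.4, 88.6]
force: [0.1, -0.5, -1.0]
opening: 0.0129
```

```bash
python3 g.py .467 .229 .152 0; python3 - <<'E'
from h import *
s=sense();b=snapshot('wrist')[:,:,::-1]
cv2.imwrite('pics/w17c.png',cv2.resize(b[130:255,240:400],(768,600),interpolation=cv2.INTER_NEAREST))
b=snapshot('side')[:,:,::-1];cv2.imwrite('pics/s17c.png',cv2.resize(b[100:160,270:330],(600,600),interpolation=cv2.INTER_NEAREST))
E
```

```text
23.15 tcp [0.4664 0.2287 0.1786] [175.7192   0.3836  88.5998] F [ 0.1431 -0.5152 -1.0374] M [ 0.0535 -0.0112  0.047 ] op 0.0129
obj [0.4664 0.2287 0.1786] togo tool [ 0.0005 -0.0014  0.0266]
```

View pics/w17c.png

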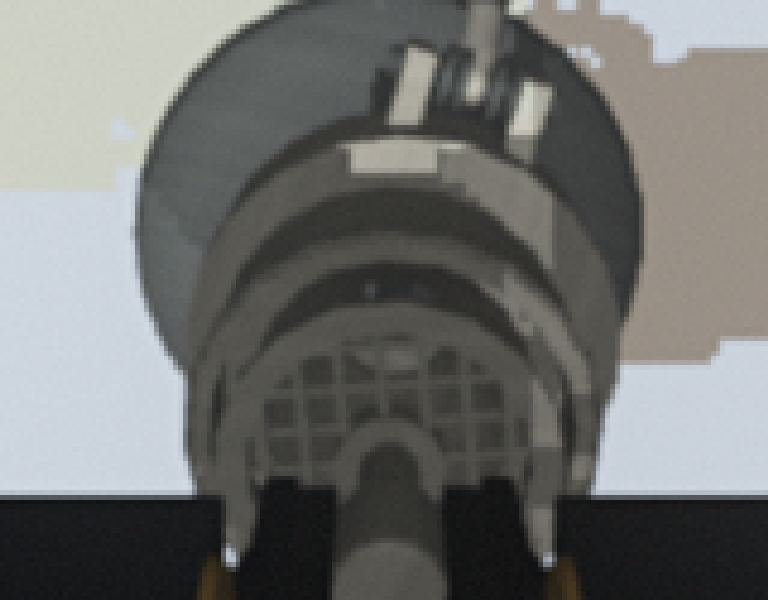

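View pics/s17c.png

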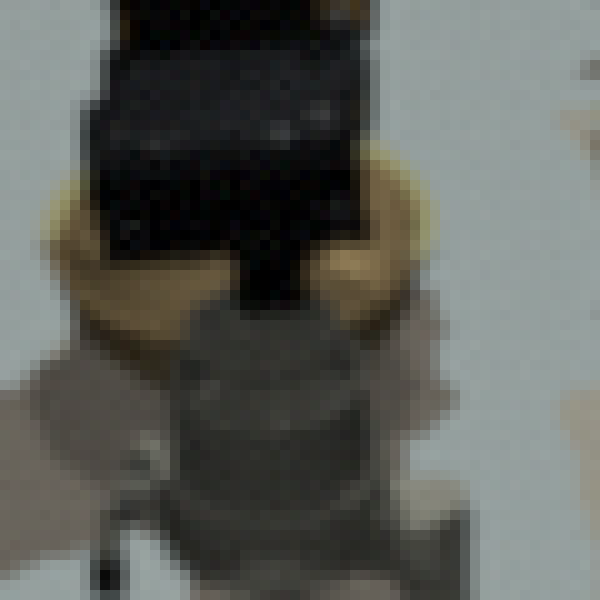

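Emit:
apply_moves(targets=[0.0007, 0, 0.012, 0, 0, 0, 0, 0.008, 0, 0, 0, 0, 0.004, 0, 0])

```text
time_s: 23.55
tool_pos: [0.4696, 0.23, 0.1554]
orientation: [175.5, 0.3, 88.6]
force: [0.5, -0.7, -0.8]
opening: 0.0129
```

```bash
python3 g.py .467 .229 .1524 0
```

```text
23.55 tcp [0.4696 0.23   0.1554] [175.5252   0.2905  88.6097] F [ 0.4911 -0.6884 -0.804 ] M [ 0.1346 -0.0405 -0.0144] op 0.0129
obj [0.4696 0.23   0.1554] togo tool [-0.0011 -0.0028  0.0028]
```

Emit:
apply_moves(targets=[-0.0005, -0.001, 0.003, 0, 0, 0, 0, 0.002, 0, 0])

```text
time_s: 23.75
tool_pos: [0.4693, 0.2297, 0.1518]
orientation: [175.5, 0.3, 88.6]
force: [-15.7, -7.8, 37.3]
opening: 0.0129
```

```bash
python3 g.py .467 .229 .1524 0
```

```text
23.75 tcp [0.4693 0.2297 0.1518] [175.465    0.3009  88.6003] F [-15.6982  -7.8076  37.2969] M [-1.6092  2.8415 -0.1014] op 0.0129
obj [0.4693 0.2297 0.1518] togo tool [-0.0007 -0.0023 -0.0008]
```

Emit:
apply_moves(targets=[0, 0, -0.0015, 0, 0, 0, 0, 0, 0, 0.3, 0, 0, 0, 0, 0.4, 0, 0, -0.02, 0, 0.4, 0, 0, -0.04, 0, 0.5, 0, 0, -0.03, 0, 1, 0, 0.03, 0, 0, 1, 0, 0.03, 0, 0, 1, 0, 0.03, 0, 0, 1, 0, 0, 0, 0, 1])

```text
time_s: 24.75
tool_pos: [0.5541, 0.228, 0.2536]
orientation: [175.4, 0.3, 88.7]
force: [-1.0, -0.6, -1.2]
opening: 0.0751
```

```bash
python3 t.py; python3 - <<'E'
from h import *
s=sense();b=snapshot('wrist')[:,:,::-1];cv2.imwrite('pics/w18.png',b)
print(proj('wrist',(.465,.229,.149),s),proj('wrist',(.465,.229,.171),s))
cv2.imwrite('pics/w18c.png',cv2.resize(b[30:180,230:430],(800,600),interpolation=cv2.INTER_NEAREST))
b=snapshot('side')[:,:,::-1];cv2.imwrite('pics/s18c.png',cv2.resize(b[100:190,260:350],(600,600),interpolation=cv2.INTER_NEAREST))
E
```

```text
24.75 [0.5541 0.228  0.2536] [175.3658   0.3265  88.6576] [-1.0273 -0.6487 -1.1715] 0.07512422728920606 
joints [ -8.5275  10.8016 -22.6003  91.4812   7.1062  74.8632  56.4015]
(np.float64(322.7075296697123), np.float64(93.6996742822688)) (np.float64(322.7034441920183), np.float64(93.216232097981))
```

View pics/w18c.png

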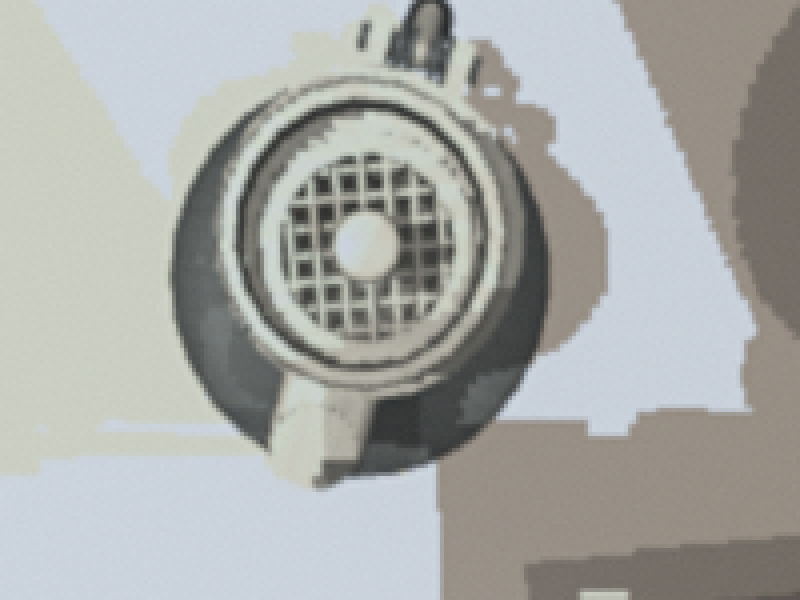

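View pics/s18c.png

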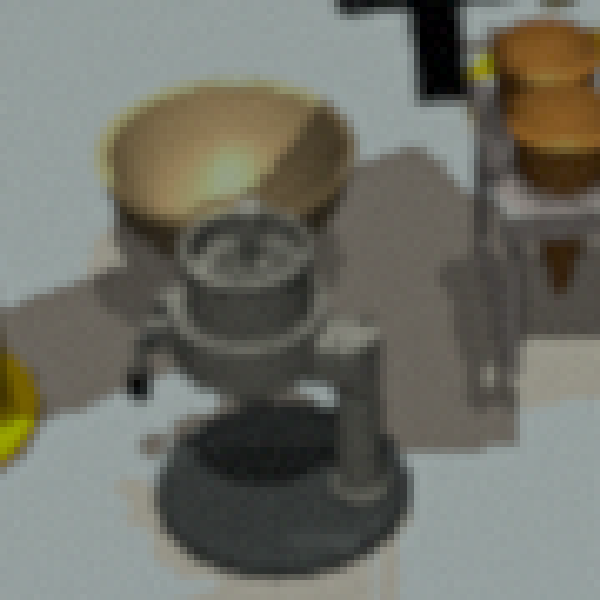

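Emit:
apply_moves(targets=[-0.025, 0.02, 0, 0, 1, -0.03, 0.025, 0, 0, 1, -0.03, 0.025, 0, 0, 1, -0.03, 0.025, 0.01, 0, 1, 0, 0.01, 0.01, 0, 1, 0, 0, 0, 0, 1])

```text
time_s: 25.45
tool_pos: [0.6518, 0.1139, 0.2417]
orientation: [175.6, 0.3, 89.4]
force: [-0.3, 1.1, -1.1]
opening: 0.0872
```

```bash
python3 g.py .654 .11 .06 0; python3 - <<'E'
from h import *
s=sense();b=snapshot('wrist')[:,:,::-1];cv2.imwrite('pics/w19.png',b)
print(proj('wrist',(.654,.11,.1),s))
cv2.imwrite('pics/w19c.png',cv2.resize(b[100:250,220:420],(800,600),interpolation=cv2.INTER_NEAREST))
b=snapshot('side')[:,:,::-1];cv2.imwrite('pics/s19c.png',cv2.resize(b[150:220,325:395],(600,600),interpolation=cv2.INTER_NEAREST))
E
```

```text
25.45 tcp [0.6518 0.1139 0.2417] [175.5862   0.2703  89.3742] F [-0.322   1.0868 -1.0521] M [ 0.1129 -0.0067 -0.0424] op 0.0872
obj [0.6518 0.1139 0.2417] togo tool [-0.0031 -0.0117  0.1813]
(np.float64(319.72576331805107), np.float64(185.4775905862289))
```

View pics/w19c.png

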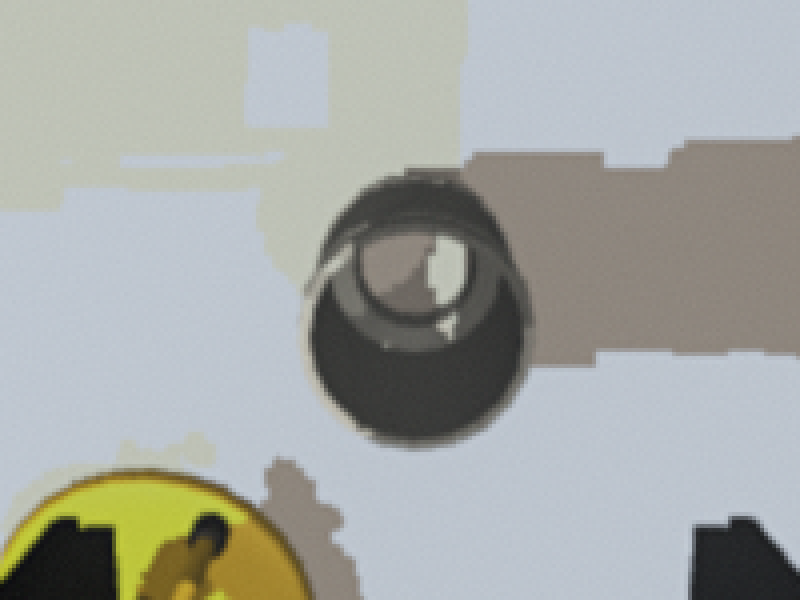

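View pics/s19c.png

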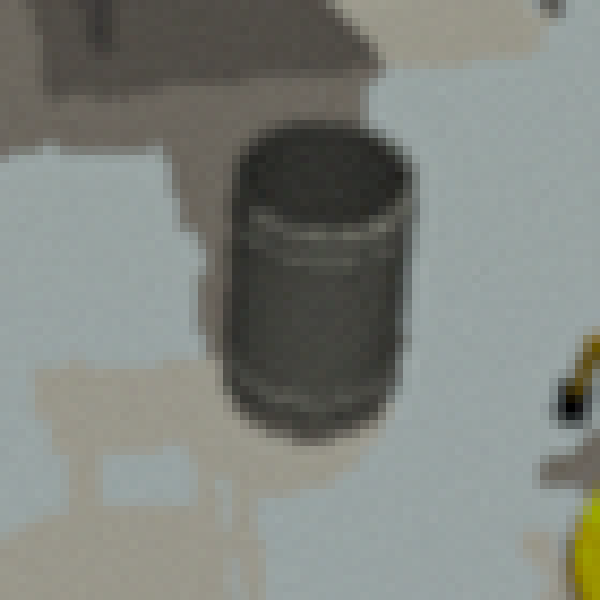

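```bash
python3 - <<'E'
from h import *
s=sense()
print(onz('wrist',324,183.75,.1,s),onz('side',325+324/8.571,150+180/8.571,.1))
print('base',onz('side',325+308/8.571,150+(440-30)/8.571,0))
E
python3 g.py .654 .1143 .12 0
```

```text
[0.65239282 0.11519468 0.1       ] [0.65467999 0.11227363 0.1       ]
base [0.65316763 0.10151745 0.        ]
25.55 tcp [0.6514 0.1145 0.2433] [175.4972   0.2786  89.4333] F [1.7332 0.195  0.8039] M [ 0.1326 -0.0372  0.0467] op 0.0869
obj [0.6514 0.1145 0.2433] togo tool [ 0.0004 -0.0071  0.1231]
```

Emit:
apply_moves(targets=[0, -0.003, 0.03, 0, 1, 0, -0.002, 0.03, 0, 1, 0, -0.002, 0.03, 0, 1, 0, -0.002, 0.03, 0, 1, 0, 0, 0.02, 0, 1, 0, 0, 0, 0, 1])

```text
time_s: 26.15
tool_pos: [0.6488, 0.1259, 0.1055]
orientation: [175.1, -0.0, 90.2]
force: [-0.8, 0.3, 0.4]
opening: 0.0872
```

```bash
python3 g.py .656 .1143 .06 0; python3 - <<'E'
from h import *
s=sense();b=snapshot('wrist')[:,:,::-1];cv2.imwrite('pics/w20.png',b)
print(proj('wrist',(.654,.1143,.1),s))
cv2.imwrite('pics/w20c.png',cv2.resize(b[130:330,200:440],(720,600),interpolation=cv2.INTER_NEAREST))
E
```

```text
26.15 tcp [0.6488 0.1259 0.1055] [175.0994  -0.0001  90.2234] F [-0.7827  0.2603  0.3512] M [0.1007 0.046  0.0295] op 0.0872
obj [0.6488 0.1259 0.1055] togo tool [-0.0116  0.0032  0.0459]
(np.float64(305.6065468797363), np.float64(249.70600864850422))
```

View pics/w20c.png

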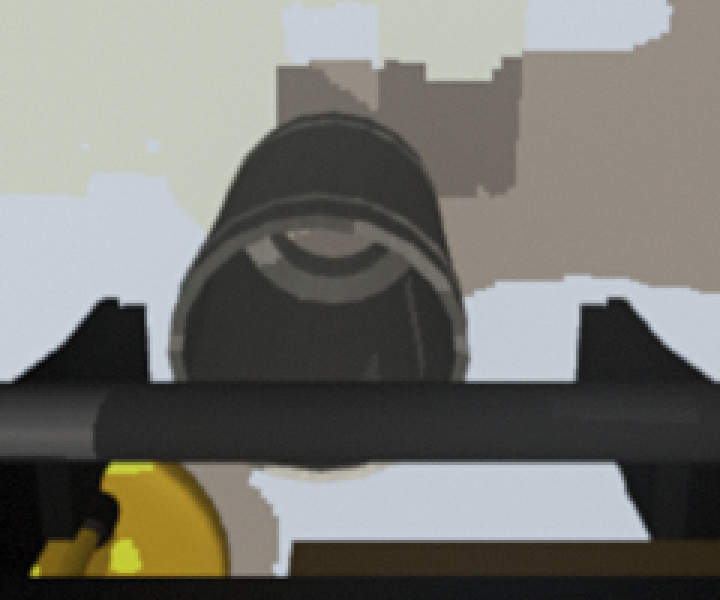

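Emit:
apply_moves(targets=[-0.008, 0.003, 0, 0, 1, -0.003, 0.002, 0, 0, 1, 0, 0, 0, 0, 1])

```text
time_s: 26.5
tool_pos: [0.6563, 0.1166, 0.1131]
orientation: [174.6, -0.1, 90.4]
force: [-0.3, -0.4, 0.2]
opening: 0.0872
```

```bash
python3 g.py .656 .1147 .06 0
```

```text
26.5 tcp [0.6563 0.1166 0.1131] [174.6442  -0.108   90.3601] F [-0.3154 -0.4165  0.1983] M [ 0.0781 -0.0536  0.0185] op 0.0872
obj [0.6563 0.1166 0.1131] togo tool [-0.002  -0.0052  0.0528]
```

Emit:
apply_moves(targets=[-0.003, -0.002, 0.018, 0, 1, -0.001, -0.002, 0.018, 0, 1, 0, -0.001, 0.012, 0, 1, 0, 0, 0, 0, 1])

```text
time_s: 26.9
tool_pos: [0.6591, 0.1123, 0.0684]
orientation: [174.2, -0.2, 90.3]
force: [-0.2, -0.2, 0.6]
opening: 0.0871
```

```bash
python3 g.py .656 .1147 .06 0
```

```text
26.9 tcp [0.6591 0.1123 0.0684] [174.1985  -0.1828  90.2594] F [-0.2328 -0.153   0.5697] M [ 0.0645 -0.0035  0.012 ] op 0.0871
obj [0.6591 0.1123 0.0684] togo tool [ 0.0024 -0.0039  0.0081]
```

Emit:
apply_moves(targets=[0.002, -0.004, 0.007, 0, 1, 0, 0, 0, 0, 0.95])

```text
time_s: 27.1
tool_pos: [0.6561, 0.1148, 0.0618]
orientation: [174.1, -0.2, 90.3]
force: [0.4, 0.6, -0.2]
opening: 0.0847
```

```bash
python3 g.py .656 .1147 .06 0;python3 - <<'E'
from h import *
b=snapshot('side')[:,:,::-1];cv2.imwrite('pics/s21c.png',cv2.resize(b[130:220,315:405],(600,600),interpolation=cv2.INTER_NEAREST))
E
```

```text
27.1 tcp [0.6561 0.1148 0.0618] [174.1365  -0.2085  90.254 ] F [ 0.3778  0.5934 -0.1975] M [0.1111 0.0505 0.0019] op 0.0847
obj [0.6561 0.1148 0.0618] togo tool [-0.0001 -0.0003  0.0017]
```

View pics/s21c.png

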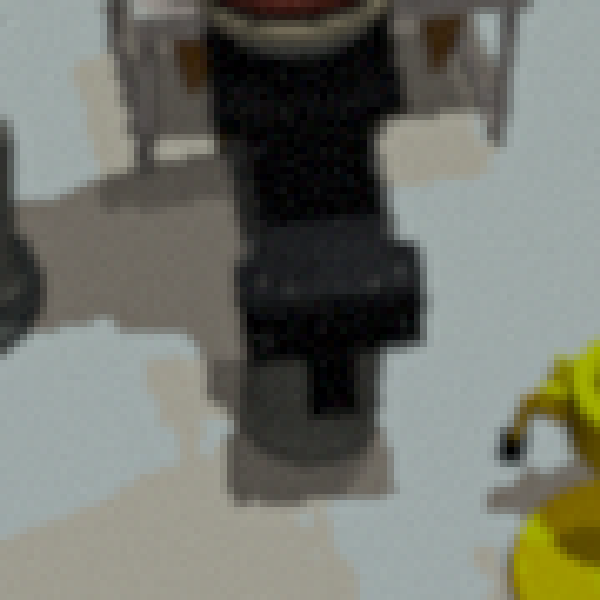

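```bash
python3 - <<'E'
from h import *
print('tip',onz('side',315+331.5/6.667,130+413/6.667,.0618), proj('side',(.6561,.0562,.0618)),proj('side',(.654,.1143,.1)), proj('side',(.654,.1143,.0)))
print('hopper base', onz('side',315+310/6.667,130+(465)/6.667,0))
for x in (.65,.654): print([np.round(proj('side',(x+d,.1143,.03)),1) for d in(-.032,.032)])
E
```

```text
tip [0.6568685  0.06306759 0.0618    ] (np.float64(364.7305329442424), np.float64(193.59154872717534)) (np.float64(362.4941465385781), np.float64(170.55703594301943)) (np.float64(360.7546602819965), np.float64(194.93566649751492))
hopper base [ 6.53981523e-01  9.31128621e-02 -1.11022302e-16]
[array([349.5, 188.4]), array([370.4, 187.5])]
[array([350.8, 188.3]), array([371.7, 187.5])]
```

Emit:
apply_moves(targets=[0, 0, 0, 0, 0.8, 0, 0, 0.001, 0, 0.6, 0, 0, 0, 0, 0.6, 0, 0, 0, 0, 0.6], grip_force=35)

```text
time_s: 27.55
tool_pos: [0.6581, 0.1155, 0.0634]
orientation: [173.9, -0.3, 90.3]
force: [0.4, 0.5, -0.7]
opening: 0.0641
```

```bash
python3 t.py
```

```text
27.55 [0.6581 0.1155 0.0634] [173.9013  -0.2595  90.2722] [ 0.4156  0.4506 -0.6919] 0.06406465940726334 
joints [ -1.041   25.0915 -16.9555  96.2799  10.5394  54.0628  68.3658]
```

Emit:
apply_moves(targets=[0, 0, -0.02, 0, 0.6, 0, 0, -0.035, 0, 0.6, 0, 0, -0.035, 0, 0.6, 0, 0, -0.035, 0, 0.6, 0, 0, -0.035, 0, 0.6, 0, 0, -0.035, 0, 0.6, 0, 0, -0.02, 0, 0.6, 0, 0, 0, 0, 0.6])

```text
time_s: 28.35
tool_pos: [0.6311, 0.1127, 0.2798]
orientation: [174.6, -0.1, 90.3]
force: [-0.6, 0.1, -2.9]
opening: 0.064
```

```bash
python3 t.py;python3 g.py .4684 .229 .26 0;python3 - <<'E'
from h import *
b=snapshot('side')[:,:,::-1];cv2.imwrite('pics/s22.png',cv2.resize(b[60:220,260:440],(675,600),interpolation=cv2.INTER_NEAREST))
E
```

```text
28.35 [0.6311 0.1127 0.2798] [174.5783  -0.0956  90.2521] [-0.6454  0.1117 -2.8797] 0.06402496662647326 
joints [  0.1756  13.8836 -18.2812  84.6233   5.9763  77.0074  71.7562]
28.35 tcp [0.6311 0.1127 0.2798] [174.5783  -0.0956  90.2521] F [-0.6454  0.1117 -2.8797] M [ 0.1419 -0.0329  0.0107] op 0.064
obj [0.6311 0.1127 0.2798] togo tool [ 0.1169 -0.1634  0.0046]
```

View pics/s22.png

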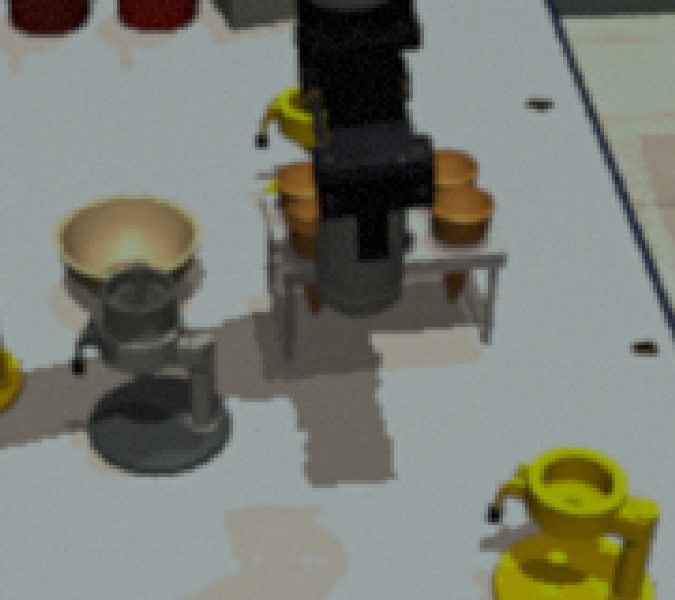

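Emit:
apply_moves(targets=[0.019, -0.026, 0, 0, 0.6, 0.019, -0.027, 0, 0, 0.6, 0.019, -0.027, 0, 0, 0.6, 0.019, -0.027, 0, 0, 0.6, 0.019, -0.026, 0, 0, 0.6, 0.015, -0.018, 0, 0, 0.6, 0, 0, 0, 0, 0.6])

```text
time_s: 29.1
tool_pos: [0.4698, 0.2214, 0.2471]
orientation: [175.8, 0.4, 90.1]
force: [0.6, 0.4, -2.6]
opening: 0.064
```

```bash
python3 t.py;python3 g.py .4684 .229 .245 0;python3 - <<'E'
from h import *
b=snapshot('side')[:,:,::-1];cv2.imwrite('pics/s23.png',cv2.resize(b[70:170,250:350],(600,600),interpolation=cv2.INTER_NEAREST))
b=snapshot('scene')[:,:,::-1];cv2.imwrite('pics/sc23.png',cv2.resize(b[110:210,340:440],(600,600),interpolation=cv2.INTER_NEAREST))
E
```

```text
29.1 [0.4698 0.2214 0.2471] [175.8202   0.3545  90.0681] [ 0.6174  0.3881 -2.5523] 0.06400599238825246 
joints [ -7.0527   1.7816 -25.2207 101.6831   3.4261  73.3802  56.9556]
29.1 tcp [0.4698 0.2214 0.2471] [175.8202   0.3545  90.0681] F [ 0.6174  0.3881 -2.5523] M [ 0.1098 -0.0537 -0.0172] op 0.064
obj [0.4698 0.2214 0.2471] togo tool [ 0.0076 -0.0016  0.002 ]
```

View pics/s23.png

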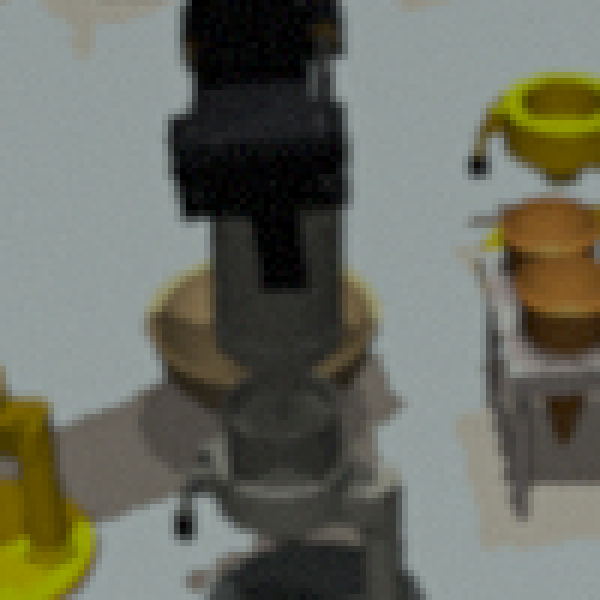

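View pics/sc23.png

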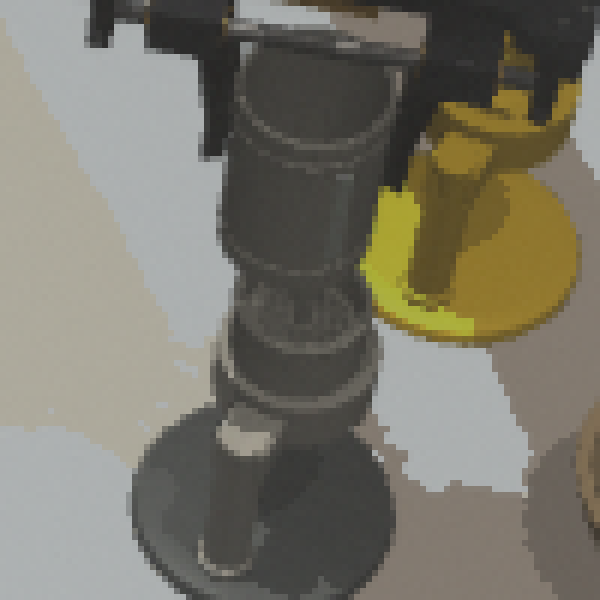

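```bash
python3 - <<'E'
from h import *
print('hop bottom x',onz('side',250+279.5/6,70+350/6,.194),'top',onz('side',250+278/6,70+200/6,.28),'rim',onz('side',250+285/6,70+408/6,.149))
print('scene hop y', onz('scene',340+298/6,110+235/6,.194),'rim',onz('scene',340+303/6,110+310/6,.149))
E
```

```text
hop bottom x [0.46554615 0.20544919 0.194     ] top [0.46942426 0.20291642 0.28      ] rim [0.46595831 0.21888075 0.149     ]
scene hop y [0.4677649  0.22282761 0.194     ] rim [0.47029021 0.23042403 0.149     ]
```

Emit:
apply_moves(targets=[0.006, 0, 0, 0, 0.6, 0.002, 0, 0.005, 0, 0.6, 0, 0, 0, 0, 0.6])

```text
time_s: 29.5
tool_pos: [0.4744, 0.2249, 0.24]
orientation: [175.9, 0.5, 89.6]
force: [-0.2, -0.8, -3.5]
opening: 0.0643
```

```bash
python3 t.py;python3 g.py .470 .229 .202 0;python3 - <<'E'
from h import *
b=snapshot('side')[:,:,::-1];cv2.imwrite('pics/s24.png',cv2.resize(b[90:150,265:325],(600,600),interpolation=cv2.INTER_CUBIC))
b=snapshot('scene')[:,:,::-1];cv2.imwrite('pics/sc24.png',cv2.resize(b[110:190,350:430],(600,600),interpolation=cv2.INTER_CUBIC))
E
```

```text
29.5 [0.4744 0.2249 0.24  ] [175.8984   0.4512  89.626 ] [-0.2021 -0.8439 -3.4908] 0.06430785647374361 
joints [ -7.3716   2.8171 -25.3311 101.5228   3.9957  72.7717  55.9213]
29.5 tcp [0.4744 0.2249 0.24  ] [175.8984   0.4512  89.626 ] F [-0.2021 -0.8439 -3.4908] M [ 0.1041 -0.0141 -0.0158] op 0.0643
obj [0.4744 0.2249 0.24  ] togo tool [ 0.0044 -0.0071  0.0375]
```

View pics/s24.png

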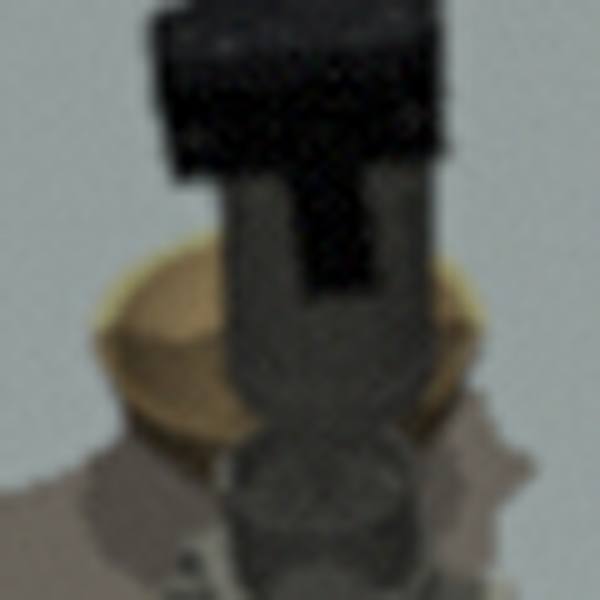

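View pics/sc24.png

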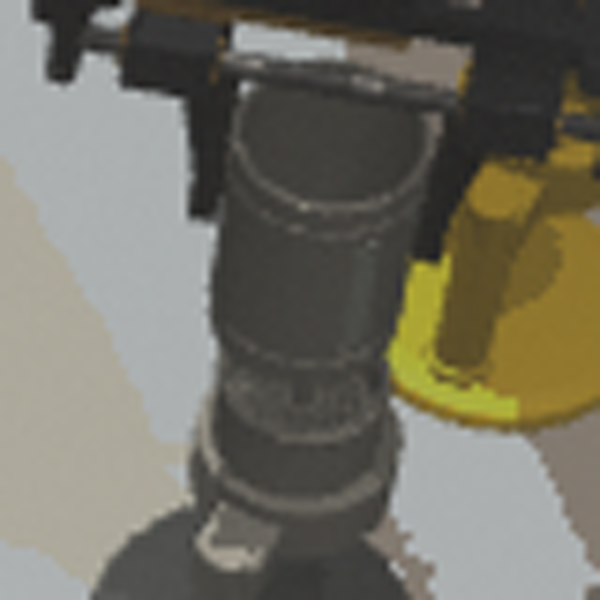

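Emit:
apply_moves(targets=[0.003, -0.004, 0, 0, 0.6, 0.001, 0, 0, 0, 0.6, 0, 0, 0, 0, 0.6])

```text
time_s: 29.9
tool_pos: [0.4707, 0.229, 0.2406]
orientation: [175.8, 0.4, 89.6]
force: [-0.0, 0.4, -2.8]
opening: 0.064
```

```bash
python3 t.py;python3 g.py .470 .229 .202 0
```

```text
29.9 [0.4707 0.229  0.2406] [175.8317   0.4146  89.5794] [-0.0102  0.3625 -2.7679] 0.06400034291888294 
joints [ -7.6555   2.576  -25.6104 101.685    3.9419  72.7844  55.321 ]
29.9 tcp [0.4707 0.229  0.2406] [175.8317   0.4146  89.5794] F [-0.0102  0.3625 -2.7679] M [ 0.1537 -0.0636 -0.002 ] op 0.064
obj [0.4707 0.229  0.2406] togo tool [ 0.0003 -0.0035  0.0385]
```

Aligned. Descend to just above the funnel's mouth, then check.

Emit:
apply_moves(targets=[0, -0.001, 0.012, 0, 0.6, 0, -0.0015, 0.01, 0, 0.6, 0, 0, 0, 0, 0.6])

```text
time_s: 30.2
tool_pos: [0.4696, 0.2287, 0.2166]
orientation: [175.8, 0.4, 89.6]
force: [0.0, 0.1, -2.1]
opening: 0.0645
```

```bash
python3 t.py;python3 g.py .470 .229 .2024 0;python3 - <<'E'
from h import *
b=snapshot('side')[:,:,::-1];cv2.imwrite('pics/s25.png',cv2.resize(b[90:150,265:325],(600,600),interpolation=cv2.INTER_CUBIC))
b=snapshot('scene')[:,:,::-1];cv2.imwrite('pics/sc25.png',cv2.resize(b[110:190,350:430],(600,600),interpolation=cv2.INTER_CUBIC))
E
```

```text
30.2 [0.4696 0.2287 0.2166] [175.8093   0.418   89.5775] [ 0.0276  0.1187 -2.0743] 0.06447249852596174 
joints [ -7.7623   3.2718 -25.717  103.8548   4.3606  69.9959  54.8125]
30.2 tcp [0.4696 0.2287 0.2166] [175.8093   0.418   89.5775] F [ 0.0276  0.1187 -2.0743] M [0.1121 0.0197 0.0386] op 0.0645
obj [0.4696 0.2287 0.2166] togo tool [ 0.0004 -0.0007  0.0142]
```

View pics/s25.png

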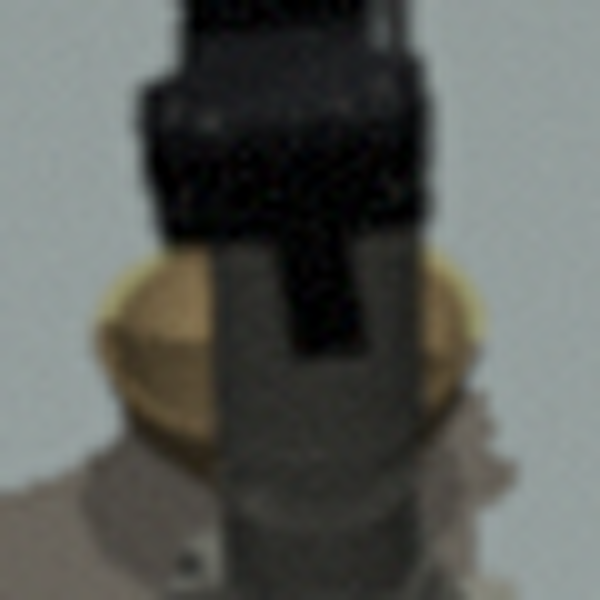

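View pics/sc25.png

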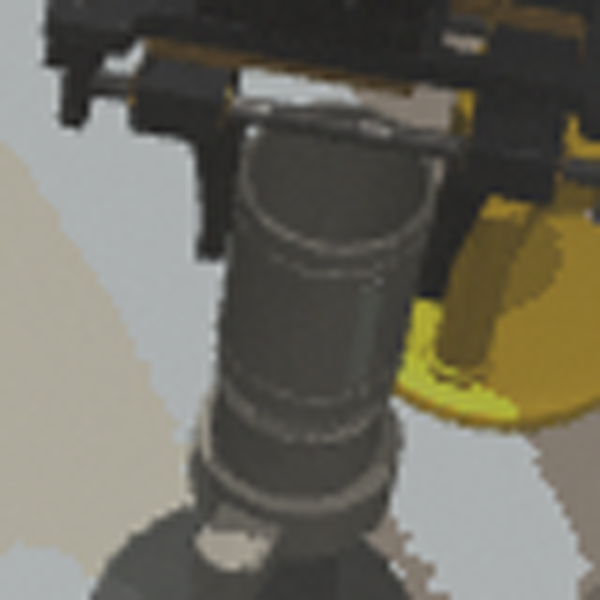

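Emit:
apply_moves(targets=[0.0003, 0, 0.007, 0, 0.6, 0, 0, 0.005, 0, 0.6, 0, 0, 0.002, 0, 0.6])

```text
time_s: 30.6
tool_pos: [0.4718, 0.2294, 0.2036]
orientation: [175.7, 0.3, 89.6]
force: [-0.7, 0.0, -3.0]
opening: 0.0642
```

```bash
python3 g.py .470 .229 .2024 0
```

```text
30.6 tcp [0.4718 0.2294 0.2036] [175.6626   0.3458  89.5684] F [-0.6852  0.0244 -2.9815] M [ 0.0925 -0.0286 -0.0349] op 0.0642
obj [0.4718 0.2294 0.2036] togo tool [-0.0004 -0.0019  0.0011]
```

Emit:
apply_moves(targets=[0, -0.001, 0.002, 0, 0.6, 0, 0, 0.001, 0, 0.6])

```text
time_s: 30.8
tool_pos: [0.4722, 0.2295, 0.2024]
orientation: [175.5, 0.3, 89.5]
force: [-3.3, -2.5, 9.2]
opening: 0.0648
```

```bash
python3 g.py .470 .229 .2024 0
```

```text
30.8 tcp [0.4722 0.2295 0.2024] [175.4906   0.3337  89.5492] F [-3.344  -2.4777  9.187 ] M [-0.8613  0.4724 -0.0667] op 0.0648
obj [0.4722 0.2295 0.2024] togo tool [-0.0005 -0.0021 -0.0002]
```

Emit:
apply_moves(targets=[0, 0, 0.001, 0, 0.6, 0, 0, -0.001, 0, 0.6, 0, 0, 0, 0, 0.85, 0, 0, 0, 0, 1, 0, 0, 0, 0, 1])

```text
time_s: 31.3
tool_pos: [0.4731, 0.2299, 0.2045]
orientation: [175.3, 0.3, 89.5]
force: [0.5, -0.9, -0.3]
opening: 0.0807
```

```bash
python3 g.py .470 .229 .2024 0;python3 - <<'E'
from h import *
b=snapshot('side')[:,:,::-1];cv2.imwrite('pics/s26.png',cv2.resize(b[70:190,250:350],(500,600),interpolation=cv2.INTER_CUBIC))
b=snapshot('scene')[:,:,::-1];cv2.imwrite('pics/sc26.png',cv2.resize(b[110:190,350:430],(600,600),interpolation=cv2.INTER_CUBIC))
E
```

```text
31.3 tcp [0.4731 0.2299 0.2045] [175.2909   0.2773  89.5412] F [ 0.5405 -0.8808 -0.337 ] M [ 0.1012 -0.0009  0.027 ] op 0.0807
obj [0.4731 0.2299 0.2045] togo tool [-0.001  -0.0033  0.0019]
```

View pics/s26.png

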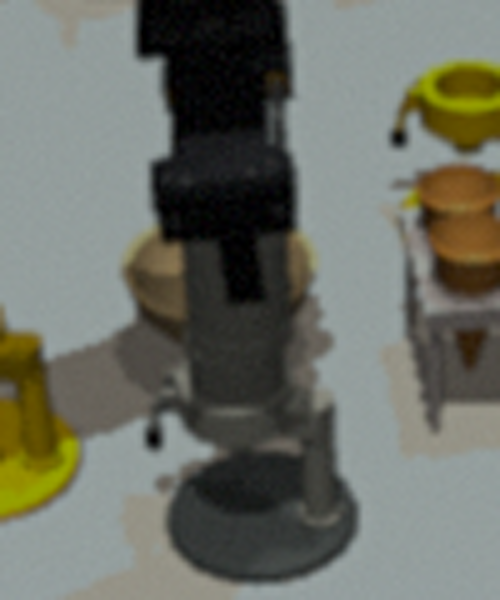

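View pics/sc26.png

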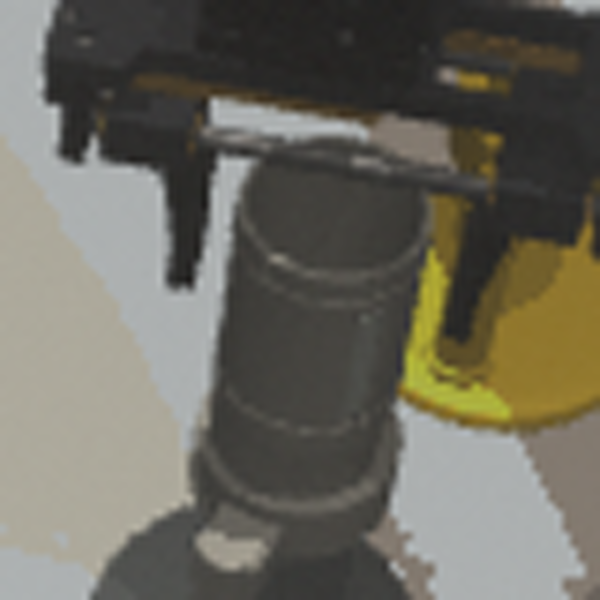

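Emit:
apply_moves(targets=[0, 0, -0.02, 0, 1, 0, 0, -0.03, 0, 1, 0, 0, -0.035, 0, 1, -0.03, 0, 0, 0, 1, -0.04, 0, 0, 0, 1, -0.04, 0, 0, 0, 1, -0.04, 0, 0, 0, 1, -0.04, -0.002, 0, 0, 1, -0.04, -0.002, 0, 0, 1, -0.04, -0.002, 0.01, 0, 1, -0.04, -0.002, 0.02, 0, 1, -0.04, -0.002, 0.02, 0, 1, -0.04, -0.002, 0.02, 0, 1, -0.035, -0.002, 0.02, 0, 1, -0.02, 0, 0.02, 0, 1, 0, 0, 0, 0, 1])

```text
time_s: 33.0
tool_pos: [0.4595, -0.2312, 0.1828]
orientation: [174.7, 0.3, 89.8]
force: [0.5, -0.2, 0.7]
opening: 0.087
```

```bash
python3 t.py;python3 g.py .4445 -.225 .021 0;python3 - <<'E'
from h import *
s=sense();b=snapshot('wrist')[:,:,::-1];cv2.imwrite('pics/w27.png',b)
print(proj('wrist',(.4445,-.225,.044),s),proj('wrist',(.4445,-.225,.016),s))
b=snapshot('side')[:,:,::-1];cv2.imwrite('pics/s27.png',b)
E
```

```text
33.0 [ 0.4595 -0.2312  0.1828] [174.7285   0.3131  89.8004] [ 0.5208 -0.24    0.6968] 0.0869839638235017 
joints [ 16.9072   1.1305   6.2041 109.9708  -2.0974  63.9413 113.7593]
33.0 tcp [ 0.4595 -0.2312  0.1828] [174.7285   0.3131  89.8004] F [ 0.5208 -0.24    0.6968] M [ 0.1495 -0.0196  0.0294] op 0.087
obj [ 0.4595 -0.2312  0.1828] togo tool [ 0.007  -0.0299  0.1597]
(np.float64(329.3888700203843), np.float64(168.46329765887663)) (np.float64(328.85034196480376), np.float64(162.58614008148203))
```

View pics/w27.png

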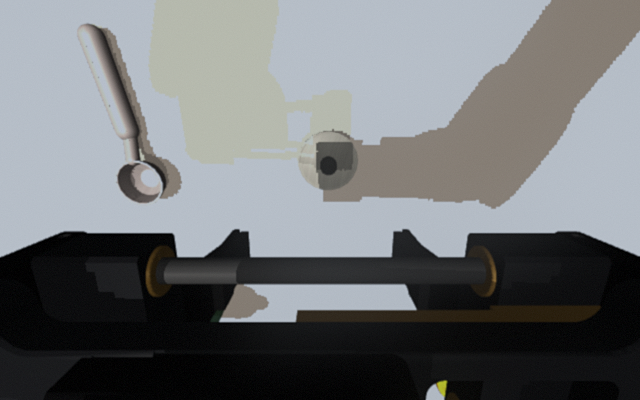

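View pics/s27.png

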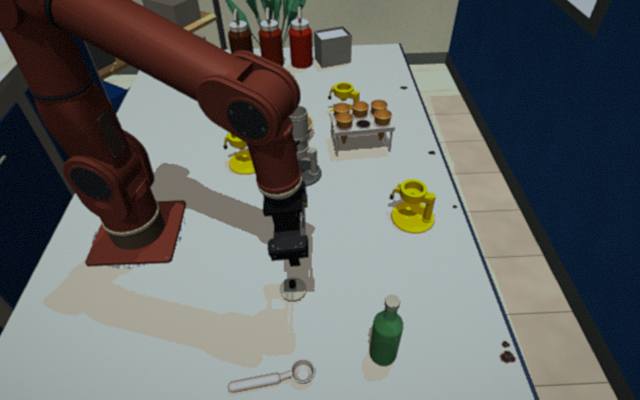

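```bash
python3 g.py .4463 -.226 .08 0
```

```text
33.1 tcp [ 0.4612 -0.2288  0.1853] [174.5483   0.3228  89.9663] F [0.09   0.8811 0.7831] M [ 0.119  -0.0387 -0.0051] op 0.0872
obj [ 0.4612 -0.2288  0.1853] togo tool [ 0.0034 -0.0249  0.1034]
```

Emit:
apply_moves(targets=[0.003, -0.01, 0.02, 0, 0.6, 0, -0.008, 0.03, 0, 0.6, 0, -0.006, 0.03, 0, 0.6, 0, 0, 0.02, 0, 0.6, 0, 0, 0, 0, 0.6])

```text
time_s: 33.6
tool_pos: [0.4532, -0.2204, 0.0878]
orientation: [173.9, 0.4, 90.5]
force: [-0.1, -0.3, 0.3]
opening: 0.0566
```

```bash
python3 g.py .4463 -.226 .022 0; python3 - <<'E'
from h import *
s=sense();b=snapshot('wrist')[:,:,::-1]
print(proj('wrist',(.445,-.226,.044),s),proj('wrist',(.445,-.226,.016),s))
cv2.imwrite('pics/w28c.png',cv2.resize(b[130:290,230:410],(675,600),interpolation=cv2.INTER_NEAREST))
b=snapshot('side')[:,:,::-1];cv2.imwrite('pics/s28.png',cv2.resize(b[230:320,250:340],(600,600),interpolation=cv2.INTER_CUBIC))
E
```

```text
33.6 tcp [ 0.4532 -0.2204  0.0878] [173.8553   0.438   90.5197] F [-0.0934 -0.2513  0.3093] M [ 0.1212 -0.0107 -0.005 ] op 0.0566
obj [ 0.4532 -0.2204  0.0878] togo tool [-0.005  -0.014   0.0647]
(np.float64(316.55459120163), np.float64(207.06239521495206)) (np.float64(317.29629834734095), np.float64(194.34894857944906))
```

View pics/w28c.png

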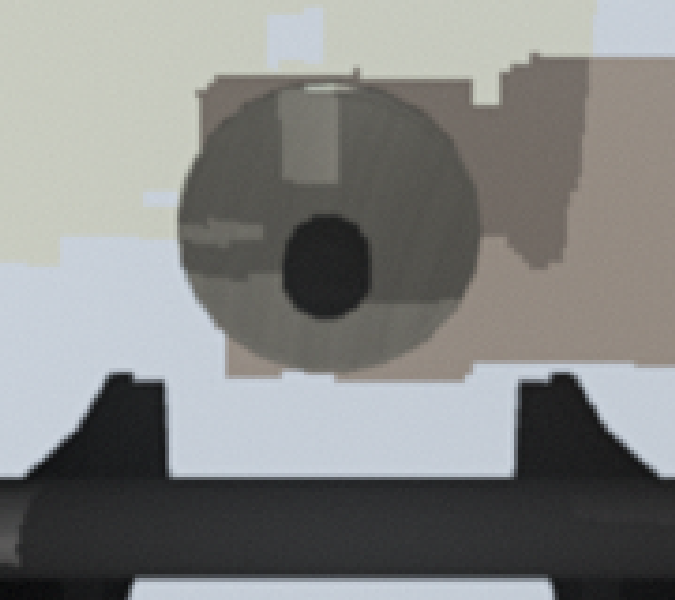

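View pics/s28.png

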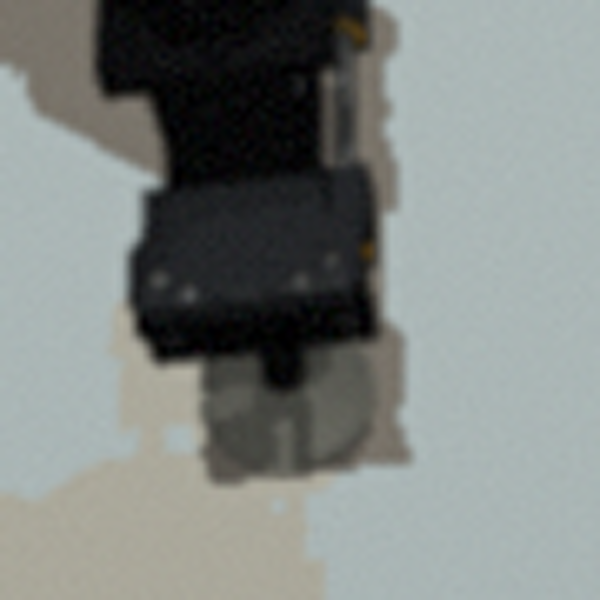

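Emit:
apply_moves(targets=[-0.003, -0.006, 0.015, 0, 0.5, -0.002, -0.006, 0.02, 0, 0.4, 0, -0.002, 0.015, 0, 0.4, 0, 0, 0, 0, 0.4])

```text
time_s: 34.1
tool_pos: [0.4526, -0.2274, 0.0465]
orientation: [173.0, 0.8, 90.7]
force: [0.2, 0.5, 0.9]
opening: 0.0357
```

```bash
python3 g.py .4463 -.226 .022 0
```

```text
34.1 tcp [ 0.4526 -0.2274  0.0465] [172.9533   0.7542  90.6773] F [0.2265 0.4801 0.8775] M [ 0.1459  0.0109 -0.032 ] op 0.0357
obj [ 0.4526 -0.2274  0.0465] togo tool [ 0.0018 -0.0093  0.0235]
```

Emit:
apply_moves(targets=[0.001, -0.007, 0.01, 0, 0.4, 0.001, -0.002, 0.01, 0, 0.4, 0, 0, 0.003, 0, 0.4])

```text
time_s: 34.4
tool_pos: [0.4492, -0.2261, 0.0253]
orientation: [172.6, 0.9, 90.7]
force: [0.2, -0.5, -0.9]
opening: 0.035
```

```bash
python3 g.py .4467 -.226 .022 0
```

```text
34.4 tcp [ 0.4492 -0.2261  0.0253] [172.5953   0.878   90.7273] F [ 0.2269 -0.5303 -0.9115] M [ 0.1445 -0.0494  0.0065] op 0.035
obj [ 0.4492 -0.2261  0.0253] togo tool [ 0.0002 -0.0029  0.0029]
```

Emit:
apply_moves(targets=[0, -0.003, 0.003, 0, 0.35, 0, 0, 0, 0, 0.1, 0, 0, 0, 0, 0.05, 0, 0, 0, 0, 0.05, 0, 0, 0, 0, 0.05], grip_force=25)

```text
time_s: 34.9
tool_pos: [0.4466, -0.2261, 0.022]
orientation: [172.6, 0.9, 90.7]
force: [0.1, 0.4, -0.7]
opening: 0.0169
```

```bash
python3 t.py; python3 - <<'E'
from h import *
b=snapshot('side')[:,:,::-1];cv2.imwrite('pics/s29.png',cv2.resize(b[230:320,250:340],(600,600),interpolation=cv2.INTER_CUBIC))
E
```

```text
34.9 [ 0.4466 -0.2261  0.022 ] [172.5985   0.8677  90.7373] [ 0.0999  0.3736 -0.6953] 0.01694794488057329 
joints [ 17.9149   9.4197   5.8926 122.7466  -4.9377  40.884  117.9988]
```

View pics/s29.png

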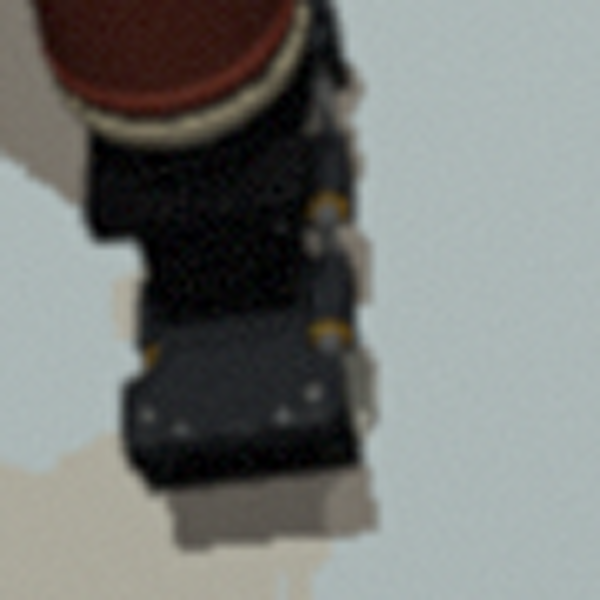

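Emit:
apply_moves(targets=[0, 0, -0.02, 0, 0.05, 0, 0.003, -0.035, 0, 0.05, 0, 0.003, -0.04, 0, 0.05, 0, 0.003, -0.04, 0, 0.05, 0, 0.003, -0.04, 0, 0.05, 0, 0.003, -0.04, 0, 0.05, 0, 0.003, -0.04, 0, 0.05, 0, 0, -0.035, 0, 0.05, 0, 0, 0, 0, 0.05])

```text
time_s: 35.85
tool_pos: [0.4238, -0.2214, 0.3223]
orientation: [172.9, 0.8, 90.7]
force: [1.4, -0.6, -1.8]
opening: 0.0169
```

```bash
python3 t.py; python3 - <<'E'
from h import *
b=snapshot('side')[:,:,::-1];cv2.imwrite('pics/s30.png',b)
E
```

```text
35.85 [ 0.4238 -0.2214  0.3223] [172.8621   0.8111  90.6911] [ 1.4259 -0.621  -1.7645] 0.016902320753521036 
joints [ 17.2552  -8.5632   5.9195 102.7625  -1.2877  78.9016 114.0758]
```

View pics/s30.png

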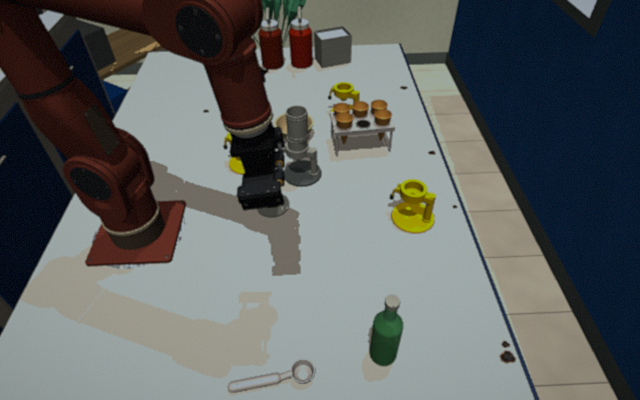

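Emit:
apply_moves(targets=[0.035, 0.004, -0.003, 0, 0.05, 0.04, 0.004, -0.003, 0, 0.05, 0.04, 0.004, -0.003, 0, 0.05, 0.04, 0.004, -0.003, 0, 0.05, 0.04, 0.004, -0.003, 0, 0.05, 0.04, 0.004, -0.003, 0, 0.05, 0.04, 0.004, -0.003, 0, 0.05, 0, 0, 0, 0, 0.05])

```text
time_s: 36.7
tool_pos: [0.442, 0.0636, 0.3288]
orientation: [173.9, 0.7, 90.4]
force: [-0.0, -1.4, -2.1]
opening: 0.0171
```

```bash
python3 t.py; python3 g.py .466 .229 .30 0
```

```text
36.7 [0.442  0.0636 0.3288] [173.8748   0.6548  90.4367] [-0.0434 -1.3544 -2.0944] 0.017133017531420977 
joints [  5.11   -11.022  -17.4482 103.7295  -1.4196  80.9299  78.4199]
36.7 tcp [0.442  0.0636 0.3288] [173.8748   0.6548  90.4367] F [-0.0434 -1.3544 -2.0944] M [ 0.0615  0.0001 -0.0041] op 0.0171
obj [0.442  0.0636 0.3288] togo tool [0.1655 0.0223 0.0294]
```

Emit:
apply_moves(targets=[0.035, 0.006, -0.002, 0, 0.05, 0.04, 0.006, -0.002, 0, 0.05, 0.04, 0.006, -0.002, 0, 0.05, 0.035, 0.004, 0, 0, 0.05, 0.01, 0, 0, 0, 0.05, 0, 0, 0, 0, 0.05])

```text
time_s: 37.3
tool_pos: [0.4603, 0.2267, 0.3253]
orientation: [174.6, 0.8, 90.4]
force: [1.0, -0.4, -1.4]
opening: 0.0179
```

```bash
python3 t.py; python3 g.py .466 .229 .28 0; python3 - <<'E'
from h import *
b=snapshot('side')[:,:,::-1];cv2.imwrite('pics/s31.png',cv2.resize(b[60:160,250:350],(600,600),interpolation=cv2.INTER_CUBIC))
b=snapshot('scene')[:,:,::-1];cv2.imwrite('pics/sc31.png',cv2.resize(b[90:190,340:440],(600,600),interpolation=cv2.INTER_CUBIC))
E
```

```text
37.3 [0.4603 0.2267 0.3253] [174.6106   0.8295  90.3846] [ 1.0201 -0.445  -1.3624] 0.017860187472235327 
joints [ -3.0247  -1.0396 -30.0049  95.3287   3.1162  81.4884  57.0281]
37.3 tcp [0.4603 0.2267 0.3253] [174.6106   0.8295  90.3846] F [ 1.0201 -0.445  -1.3624] M [ 0.1038  0.014  -0.0726] op 0.0179
obj [0.4603 0.2267 0.3253] togo tool [0.0029 0.0015 0.0456]
```

View pics/s31.png

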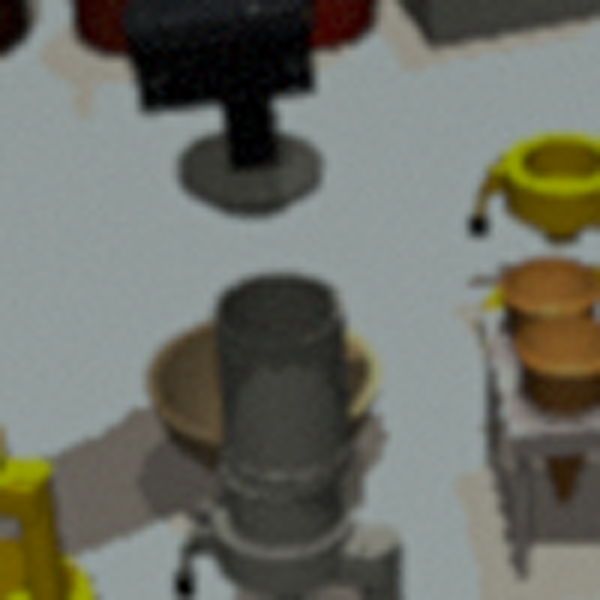

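View pics/sc31.png

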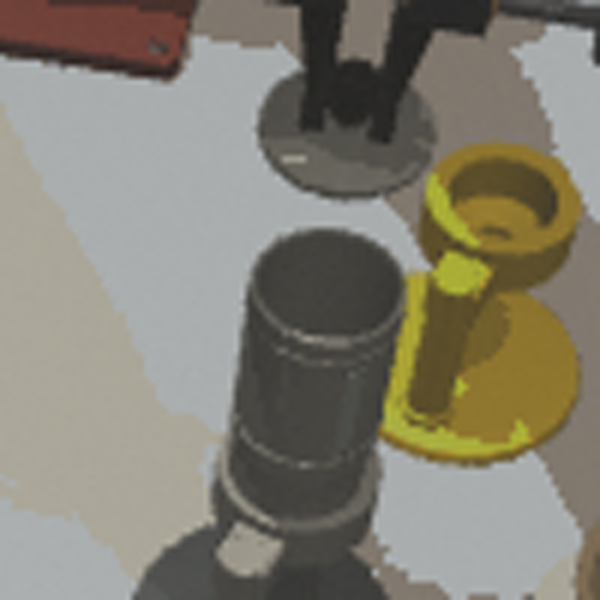

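```bash
python3 - <<'E'
from h import *
print('side rim',onz('side',250+281.5/6,60+310/6,.239),'lid',onz('side',250+250.5/6,60+172/6,.316))
print('scene rim',onz('scene',340+327.5/6,90+288/6,.239),'lid',onz('scene',340+347.5/6,90+131/6,.316))
E
```

```text
side rim [0.46895759 0.2239221  0.239     ] lid [0.45877835 0.22052399 0.316     ]
scene rim [0.46893781 0.23012511 0.239     ] lid [0.45826095 0.22691605 0.316     ]
```

```bash
python3 g.py .4705 .2298 .28 0
```

```text
37.4 tcp [0.4606 0.2247 0.3257] [174.5763   0.8609  90.2271] F [-0.2166 -0.8033 -2.1568] M [0.1227 0.0011 0.0146] op 0.0171
obj [0.4606 0.2247 0.3257] togo tool [0.0057 0.0055 0.0463]
```

Emit:
apply_moves(targets=[0.003, 0.004, 0.012, 0, 0.05, 0.002, 0.002, 0.015, 0, 0.05, 0, 0, 0.012, 0, 0.05, 0, 0, 0, 0, 0.05])

```text
time_s: 37.8
tool_pos: [0.4719, 0.2242, 0.2828]
orientation: [174.6, 1.0, 89.8]
force: [-0.1, 0.3, -1.4]
opening: 0.0171
```

```bash
python3 g.py .4705 .2298 .251 0; python3 - <<'E'
from h import *
b=snapshot('side')[:,:,::-1];cv2.imwrite('pics/s32.png',cv2.resize(b[70:140,260:330],(600,600),interpolation=cv2.INTER_CUBIC))
b=snapshot('scene')[:,:,::-1];cv2.imwrite('pics/sc32.png',cv2.resize(b[90:170,350:430],(600,600),interpolation=cv2.INTER_CUBIC))
E
```

```text
37.8 tcp [0.4719 0.2242 0.2828] [174.6034   0.9942  89.8459] F [-0.107   0.2533 -1.4194] M [ 0.094  -0.0312  0.0363] op 0.0171
obj [0.4719 0.2242 0.2828] togo tool [ 0.0061 -0.0044  0.0315]
```

View pics/s32.png

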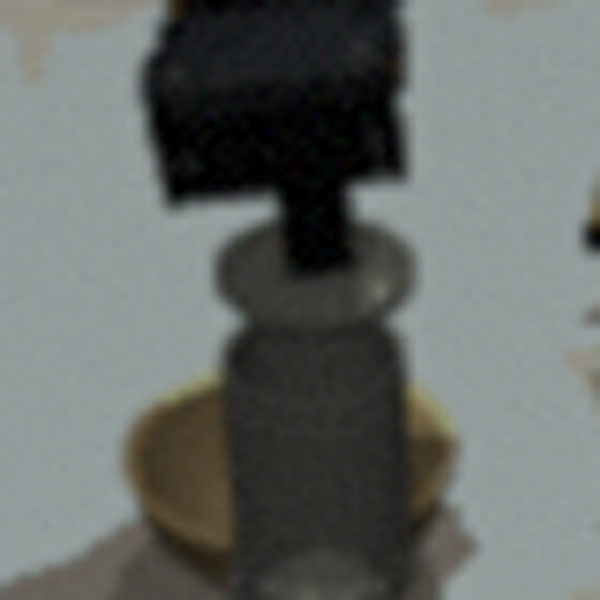

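View pics/sc32.png

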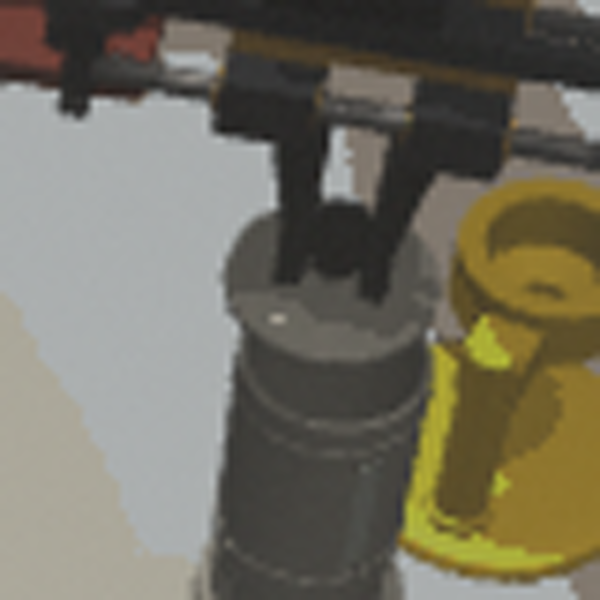

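Emit:
apply_moves(targets=[0.004, -0.001, 0.004, 0, 0.05, 0.001, 0, 0.004, 0, 0.05, 0, 0, 0, 0, 0.05])

```text
time_s: 38.2
tool_pos: [0.4723, 0.2306, 0.2773]
orientation: [174.4, 0.9, 89.9]
force: [0.4, 1.1, -1.2]
opening: 0.0168
```

```bash
python3 g.py .4705 .2298 .251 0; python3 - <<'E'
from h import *
b=snapshot('side')[:,:,::-1];cv2.imwrite('pics/s33.png',cv2.resize(b[70:140,260:330],(600,600),interpolation=cv2.INTER_CUBIC))
b=snapshot('scene')[:,:,::-1];cv2.imwrite('pics/sc33.png',cv2.resize(b[90:170,350:430],(600,600),interpolation=cv2.INTER_CUBIC))
E
```

```text
38.2 tcp [0.4723 0.2306 0.2773] [174.3748   0.8873  89.8712] F [ 0.3749  1.1172 -1.1764] M [0.1591 0.0262 0.0073] op 0.0168
obj [0.4723 0.2306 0.2773] togo tool [-0.0004 -0.0044  0.026 ]
```

View pics/s33.png

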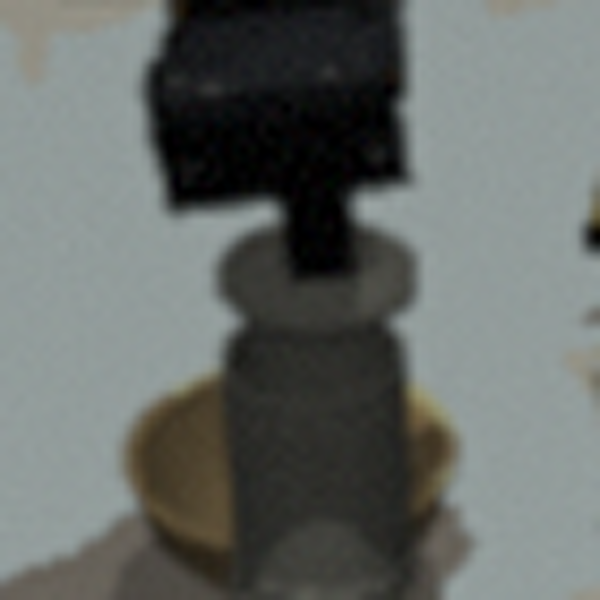

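View pics/sc33.png

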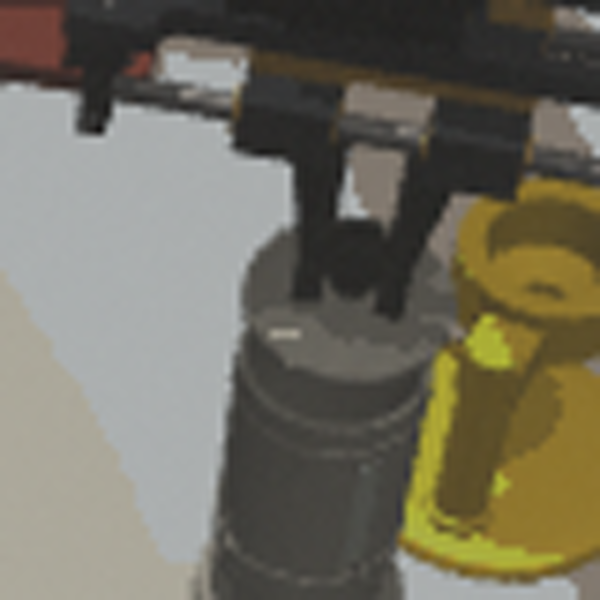

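```bash
python3 - <<'E'
from h import *
print('side lid',onz('side',260+318/8.571,70+278/8.571,.268))
print('scene lid',onz('scene',350+350/7.5,90+292/7.5,.268), onz('scene',350+337/7.5,90+348/7.5,.239))
E
```

```text
side lid [0.47102193 0.22652677 0.268     ]
scene lid [0.46586205 0.23115807 0.268     ] [0.46357995 0.23013727 0.239     ]
```

Emit:
apply_moves(targets=[-0.0007, -0.002, 0.01, 0, 0.05, 0, -0.0015, 0.008, 0, 0.05, 0, -0.001, 0.004, 0, 0.05])

```text
time_s: 38.6
tool_pos: [0.4703, 0.2297, 0.2545]
orientation: [174.3, 0.8, 89.9]
force: [0.5, 0.7, -1.6]
opening: 0.0174
```

```bash
python3 g.py .4705 .2298 .251 0
```

```text
38.6 tcp [0.4703 0.2297 0.2545] [174.2689   0.8463  89.872 ] F [ 0.5253  0.6584 -1.6026] M [ 0.1194  0.0377 -0.0043] op 0.0174
obj [0.4703 0.2297 0.2545] togo tool [ 0.0002 -0.0002  0.0035]
```

Plug is 6 mm into the mouth with no contact. Final few millimetres.

Emit:
apply_moves(targets=[0, 0, 0.003, 0, 0.05, 0, 0, 0.0015, 0, 0.05])

```text
time_s: 38.8
tool_pos: [0.4714, 0.23, 0.2507]
orientation: [174.1, 0.8, 89.9]
force: [-3.9, -2.1, 18.8]
opening: 0.0173
```

```bash
python3 g.py .4705 .2298 .251 0
```

```text
38.8 tcp [0.4714 0.23   0.2507] [174.1374   0.8052  89.8758] F [-3.9174 -2.1463 18.8244] M [-0.27    0.0771 -0.0852] op 0.0173
obj [0.4714 0.23   0.2507] togo tool [-0.0002 -0.0008 -0.0004]
```

Emit:
apply_moves(targets=[0, 0, -0.0005, 0, 0.05, 0, 0, 0, 0, 0.35, 0, 0, 0, 0, 0.5, 0, 0, -0.02, 0, 0.6, 0, 0, -0.035, 0, 0.6, 0, 0, -0.035, 0, 0.6, 0, 0.03, -0.02, 0, 0.6, 0, 0.035, 0, 0, 0.6, 0, 0.035, 0, 0, 0.6, 0, 0, 0, 0, 0.6])

```text
time_s: 39.8
tool_pos: [0.5623, 0.2311, 0.3759]
orientation: [174.0, 0.8, 89.9]
force: [-0.1, -1.3, -1.7]
opening: 0.052
```

```bash
python3 t.py; python3 - <<'E'
from h import *
b=snapshot('side')[:,:,::-1];cv2.imwrite('pics/s34.png',cv2.resize(b[80:200,250:350],(500,600),interpolation=cv2.INTER_CUBIC));cv2.imwrite('pics/s34f.png',b)
b=snapshot('scene')[:,:,::-1];cv2.imwrite('pics/sc34.png',cv2.resize(b[100:220,340:440],(500,600),interpolation=cv2.INTER_CUBIC))
b=snapshot('wrist')[:,:,::-1];cv2.imwrite('pics/w34.png',b)
E
```

```text
39.8 [0.5623 0.2311 0.3759] [173.9836   0.8326  89.8682] [-0.1398 -1.3218 -1.7031] 0.05198995007323327 
joints [ -4.1124  10.3452 -29.1431  78.5044   8.9749  87.8157  57.2757]
```

View pics/s34.png

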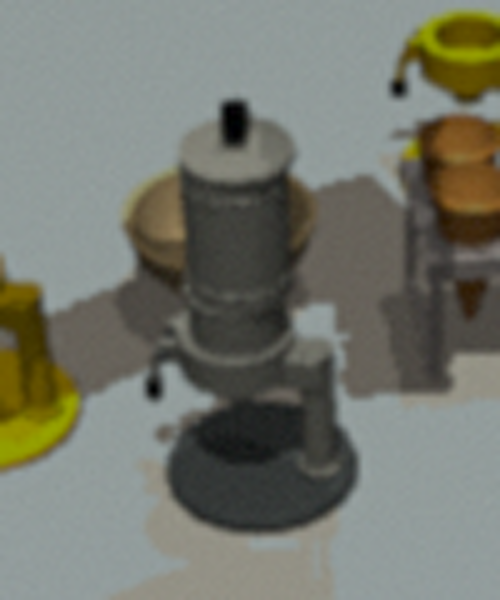

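View pics/sc34.png

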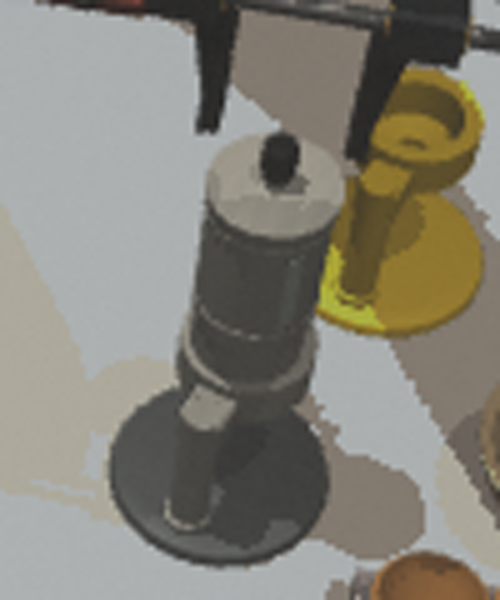

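View pics/w34.png

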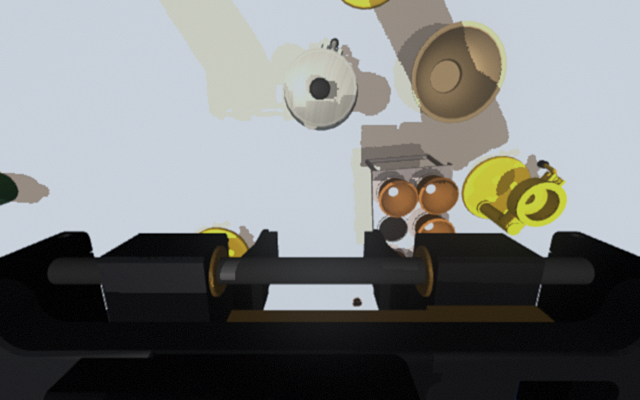

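View pics/s34f.png

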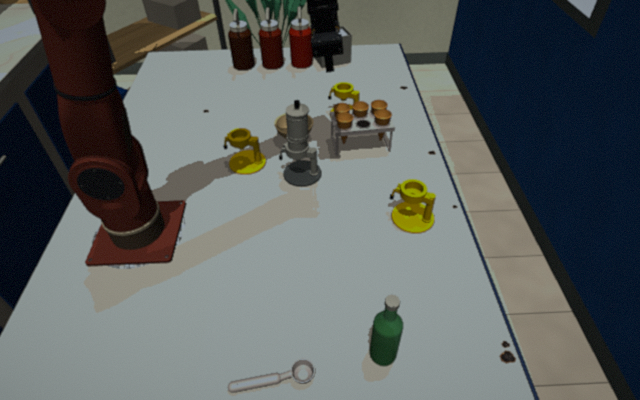

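```bash
python3 -c "
from plant import hand_in
print(hand_in())"
```

```text
the job is handed in; nothing more can be done
None
```

The dispenser is back together on the steel stand: funnel, screen, hopper and lid, placed in that order. I handed it in at about 40 s of the 106 s allowed.

- **Seating:** each part made contact at its home height, within about 1 mm by the arm's measured position. The contact forces were about 27 N for the funnel, 37 N for the screen, 9 N for the hopper and 19 N for the lid.
- **Final pictures:** the side, scene and wrist views show the stack upright and closed with the gripper clear. The bowl, bottle, scoop, rack and yellow look-alikes look unmoved.

Some things disagreed or drifted along the way:

- **Tool tilt:** the tool leaned up to about 7° during the job. I gripped the last three parts with the jaws set across that lean so they stayed upright.
- **Wrist camera:** it read about 3–4 mm short in x compared with the side camera and the arm, so I used those two for the last alignments.
- **Hopper position:** the hopper sits an estimated 3 mm off the funnel's centre in x, within the 3.5 mm play of its neck.

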